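# Lock the shaker's setting spindle with its jam nut

### The job

Lock the stroke setting of the bench shaker. Slide the knobbed lower pane of the blue tool case fully back under its neighbour, take out the yellow-handled spanner, put its fork down over the spindle's two flats with the handle lying on the black rest, and let go. Then swing the red-knobbed lever of the brass locknut clockwise until it is hard against its end stop, while the spanner keeps the spindle from turning along with it; leave the spanner on the flats and do not disturb the scraper or the two small jars.

Things in the scene. Friction and masses are not known exactly. Their poses are not given: they have to be found in the camera images.
- shaker: White bench shaker, fixed: metal deck sloping 28 deg up away from the robot, green-rimmed housing behind (167 mm high). Origin on the table under the spindle's foot, x to the housing, z up. Deck frame: origin 110 mm higher, turned -28 deg about this y (deck x uphill, deck z the outward normal, leaning to the robot). The deck spans deck x -135 to 75, deck y -185 to 165 mm.
- rest (a point): Middle of the black rest's ledge, on the deck at deck x 0, y -135 mm, 30 mm above the deck (level with the collar); axes as the shaker's. The ledge is 30 mm long in deck y and spans deck x -28 to 14; a stop wall on its downhill side (deck x -28 to -16, top 68 mm above the deck) stops the spanner handle from being carried round clockwise.
- spindle (a joint): Turn of the setting spindle about the deck normal (rad, clockwise seen from above is positive; starts within 0.05 of 0 and must stay near its start). The spindle turns easily (0.1 N m); the locknut grips it with 0.4 N m, so it is dragged round by the locknut unless the spanner holds it.
- flats (a point): On the spindle axis, on top of its collar (radius 30 mm), 30 mm above the deck; z the deck normal, x along deck x when the spindle joint is 0. Above it stands a steel tongue with two flats: 26 mm thick along x, 46 mm along y, straight for 17 mm, then rounded off like a half cylinder up to 30 mm. Nothing stands above it.
- pointer (a point): Red setting mark on the rim of the spindle collar, 30 mm from the axis along the flats frame's x.
- locknut (a joint): Turn of the brass locknut relative to the spindle (rad), clockwise from above positive: starts loose at 0 to 0.35, hard end stop (tight) at 1.3. Sits on the deck under the collar, 22 mm high.
- lever_grip (a point): Point on the upright red knob (20 mm diameter, 12 to 74 mm above the deck) of the locknut's lever, 56 mm above the deck, 110 mm from the spindle axis; z the deck normal. Lever bar 12 mm thick, 12 mm above the deck. With both joints at 0 it points 192 deg anticlockwise from deck x (downhill); clockwise takes it towards deck +y. About 4 N at the knob turns it.
- case: Blue tool case 256 (x) by 280 (y) by 68 mm, open above, fixed; origin in the centre of its underside. Two clear panes run along its y axis in a double track: the lower one covers the right bay (-y), the upper one the left bay (+y, scraper in it). Side walls 44 mm high, end walls (at x = +-126) 68 mm high.
- pane (a joint): Travel of the lower pane towards case +y, under the upper pane (m): 0 to 0.01 at the start (shut), 0.105 fully open. Slides with about 1.2 N and stays. Its upper face is 52 mm above the table.
- pane_grip (a point): Grip point of the lower pane's black bar knob, near the pane's front right corner (85 mm from the case's middle towards case -x): 12 mm thick along case y, 50 mm long along case x, its top 97 mm above the table; the point is 10 mm below the top. When the pane is open, a slot 100 mm wide (case y -135 to -35 mm) lies clear over the right bay.
- spanner: Open-ended spanner, 196 mm long, 18 thick, about 0.25 kg, loose on foam strips 22 mm above the table in the right bay. Origin: centre of the fork, underside; x to the handle's end, z up. Fork gap 33 mm, open at x = -26, closed at x = 28 mm; prongs 14 wide, 61 over both. Yellow handle 22 wide, x = 42 to 170 mm; balances near x = 60. In use the handle points along deck -y.
- scraper: Loose red-handled flat scraper in the left bay, 170 mm long; leave alone.
- reagent_jar: Loose amber jar, 50 mm diameter, 60 mm high, standing on the shaker's housing; leave alone.
- sample_can: Loose clear jar, 56 mm diameter, 70 mm high, on the table between shaker and case; leave alone.

How it is judged:
On the way, in this order (a step that is already met when the one before it is completed fails the run):
1. the lower pane is slid back under its neighbour (travel over 90 mm) (value of joint pane above 0.09 m), for 0.1 s.
2. the spanner's fork sits down over the flats and has been let go (distance between spanner and flats below 0.02 m and z of spanner in the frame of flats below 0.006 m and angle between the z axis of spanner and the z axis of flats, either way round below 0.12 rad and contact force between the fingers and spanner below 0.3 N), for 0.2 s.
3. the locknut is hard home with the spanner on the flats (value of joint locknut above 1.22 rad and distance between spanner and flats below 0.02 m and z of spanner in the frame of flats below 0.006 m), for 0.2 s.
At the end, for the whole second after the job is handed in: Locknut within 0.08 rad of its stop; setting mark within 12 mm (23 deg) of its start; pane open over 90 mm; spanner released and at rest, fork over the flats: within 20 mm of centre, at most 6 mm above the collar and 0.12 rad out of its plane. Scraper and jars within 30 mm (all of step 3 and value of joint pane above 0.09 m and angle between the z axis of spanner and the z axis of flats, either way round below 0.12 rad and distance of pointer from where it was at the start of the episode below 0.012 m and linear speed of spanner below 0.02 m/s); the robot touches nothing.
It fails at once if the spindle is dragged round: its mark moves over 12 mm (23 degrees) (distance of pointer from where it was at the start of the episode above 0.012 m).
It fails at once if the scraper or a small jar is moved more than 30 mm (distance of any of scraper, reagent_jar, sample_can from where it was at the start of the episode above 0.03 m).
It also fails if it takes over 58 s, if anything falls off the work surface, if the arm or the gripper's body presses on something with over 40 N, if the wrist force passes 120 N, or if a joint passes its speed limit or range.

### The arm

A 7-joint arm with a two-finger parallel gripper is mounted at the origin on the work surface. World frame = base frame: x ahead of the robot, y to its left, z up, the work surface at z = 0. Lengths are in m, angles in rad, forces in N, time in s.
With the tool pointing down it reaches from about 0.35 to 0.9 m from the base axis. Payload 8.1 kg.
Tool frame: the origin (TCP) lies on the centre line of the jaws, within the pads' length; the fingertips stand 14 mm ahead of it and the grasp point (between the pads) lies 5 mm behind it; z points along the fingers, y is the direction in which the jaws open and shut (so a half turn about z gives the same grasp; the last joint's range is limited). The gripper opens to 92 mm and grips with 3 to 60 N. Pads are 19 mm wide; open, the fingers measure 130 mm over their backs; the gripper's body (75 mm by 190 mm) begins 47 mm behind the grasp point.
Start: joints at [1.139, 0.434, 0.025, 1.573, -0.012, 1.134, -0.075], TCP at [0.202, -0.592, 0.241] pointing down, gripper open.
Joint ranges: [-2.62, 2.62], [-0.44, 2.09], [-1.27, 1.32], [0.08, 2.57], [-1.32, 4.46], [0.12, 2], [-2.74, 2.74]. Speed limits (rad/s): [2.22, 2.22, 3.01, 3.01, 3.14, 3.14, 3.14].

### API

Orientations are given as a rotation vector (axis times angle).
In Python, from cell import arm, optics gives the robot as it stands.
- The arm moves only by the shell command python3 -m creep 'ROWS' [FORCE]. ROWS is JSON, a list of rows, each an object with "translation": the shift along the tool's x, y, z in m, a list of three; "rot": the turn, a rotation vector about the tool's x, y, z in degrees, a list of three; "jaw": the finger opening in m, from 0 to 0.0918. In form: [{"translation": [x, y, z], "rot": [wx, wy, wz], "jaw": jaw}, ...]. A call has 1 to 12 rows; each row shifts and turns the commanded pose from where the row before left it, along the tool's axes as they then stand; what a row does not reach is not made up. A row lasts 1/12 s, in which the tool goes at most 41.7 mm and 7.16 degrees, less where a joint would pass 70% of its speed; a pose out of reach is approached as far as the arm can. A call is refused whole if a number of a shift passes 0.0417 or a number of a turn 7.16, either way. A call with a gripper value outside its range is refused whole. The fingers move at their own pace and stop on an object; FORCE is the grip in N (left out, the last holds). Time passes only in rows, so rows that do not move let the fingers close. It gives the time, the measured TCP pose, the force and the opening at its end, in the units of the state.
- arm.observe(): the state, without advancing time (a new reading comes with each control period).
- optics.get_image(name): name is "side" or "top"; returns the picture (400x640x3 uint8, red, green, blue); there is no depth.
- optics.camera_info(name): a dict with "fx", "fy", "cx", "cy" (pixels), "R" (3x3) and "t" (3): a world point X has camera coordinates R X + t. Camera axes: x right, y down, z forward; pixel columns grow to the right and rows downward; lengths in m; the calibration is good to about 2 mm. A picture is of the moment at which its call begins. camera_info takes no time and is no camera call.
- arm.sign_off(): hands the job in, once; it reports no verdict.
Trained networks look in the newest picture that a camera, given by its name, has taken for a name from the list of things; names that differ only in an ending like _2 or _b are one class to them, and where a whole thing is asked for, a point or a joint stands for the part that bears it (a point fixed in the world has none). Each returns a list of dicts, best first, with "score" (0 to 1); they miss things now and then, are a little off and sometimes report something else, mostly with a low value. They report only what shows in the picture. A call takes as long as a camera call.
- optics.boxes_of(camera, thing): "location" ([column, row] in pixels, amid what is visible of it).
- optics.pinpoint(camera, thing): "location" ([column, row] in pixels: a listed point, or the origin of a listed thing).
The state is a dict: "clock": time; "joints": joint angles; "dq": joint speeds; "joint_efforts": joint torques, N m; "position": TCP position; "ee_rot": TCP orientation; "force": force on the tool from outside, world axes, zero at the start; "ft_torque": the same for the moment, N m; "width": opening from 0.0 (shut) to 1.0 (fully open).
Only numpy, scipy, OpenCV 4.12 (cv2) and the standard library are available. Lean on these libraries where they do the work, as an engineer would, in place of code of your own. Each camera call takes 0.05 s, during which the arm holds its last target.

## Working session

There is one attempt and no reset: what is moved stays moved. The work goes in short steps, Python scripts to look and compute and a shell command to move; the robot and the scene stay as the last step left them, time stands still between calls to the robot, and variables do not carry over. Pictures are saved under pics/ and viewed, and the job is handed in when it is done.

```bash
ls; mkdir -p pics; python3 - <<'E'
from cell import arm, optics
import cv2
print(arm.observe())
for n in ("side","top"):
    im=optics.get_image(n); cv2.imwrite(f"pics/{n}0.png",im[:,:,::-1]); print(n,optics.camera_info(n))
E
```

```text
pics
{'clock': 0.0, 'joints': array([ 1.13938733,  0.43520482,  0.02493919,  1.57412127, -0.01158845,
        1.13400719, -0.07510936]), 'dq': array([-4.52851089e-04, -2.58943101e-04,  9.94063865e-04,  4.27113252e-05,
       -9.82382338e-04,  6.89630470e-04, -1.66504024e-03]), 'joint_efforts': array([-2.42696042e-04, -6.67845154e+01,  9.85038690e-01, -3.14462793e+01,
       -6.04960928e-02,  4.31416591e-02,  1.31111642e-04]), 'position': array([ 0.20161984, -0.59105037,  0.23994651]), 'ee_rot': array([-3.09771810e+00, -5.13847524e-01,  6.26026526e-04]), 'force': array([-0.65873522,  0.63234499, -0.70849252]), 'ft_torque': array([-0.02378052,  0.03559758, -0.00060338]), 'width': 0.9993793139414306}
side {'fx': 361.8546693478772, 'fy': 361.8546693478772, 'cx': 321.4236193630849, 'cy': 202.93470639523036, 'R': array([[-0.9896194 , -0.14322466, -0.01183804],
       [-0.08663703,  0.66028359, -0.74600241],
       [ 0.1146624 , -0.73723285, -0.66583801]]), 't': array([0.59227068, 0.11263373, 1.0084072 ])}
top {'fx': 458.72228002445996, 'fy': 458.72228002445996, 'cx': 317.6270326927357, 'cy': 196.68054484969454, 'R': array([[ 0.01800443, -0.99946057, -0.02746641],
       [-0.99957417, -0.01736196, -0.02345283],
       [ 0.0229633 ,  0.02787696, -0.99934757]]), 't': array([0.06184166, 0.56239861, 1.29657723])}
```

View pics/side0.png

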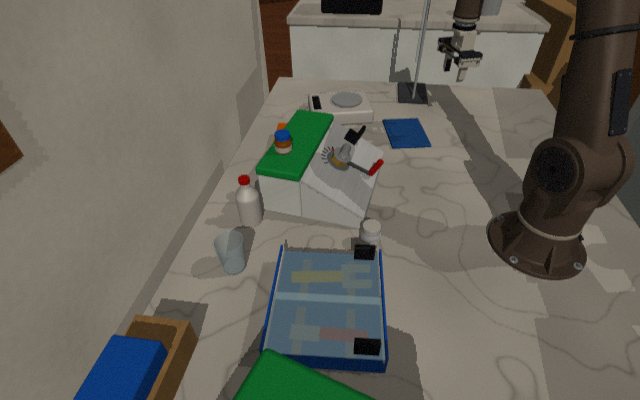

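View pics/top0.png

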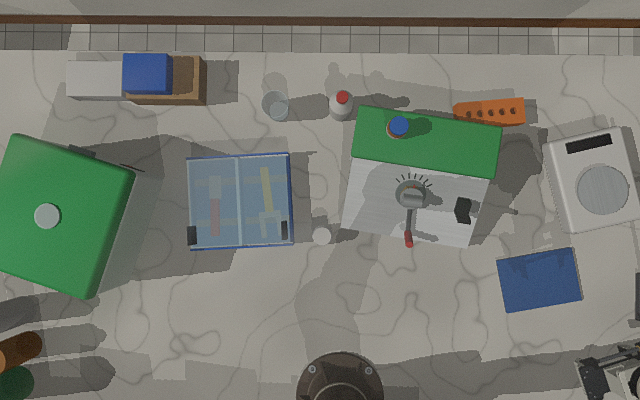

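```bash
python3 - <<'E'
from cell import arm, optics
for c in ("side","top"):
    for n in ["shaker","rest","flats","pointer","lever_grip","case","pane_grip","spanner","scraper","sample_can"]:
        r=optics.pinpoint(c,n)
        print(c,n,[(round(d['score'],2),[round(float(v),1) for v in d['location']]) for d in r[:3]])
print(arm.observe()['clock'])
E
```

```text
side shaker [(0.66, [338.2, 186.5])]
side rest [(0.74, [352.2, 131.9])]
side flats [(0.85, [342.9, 150.9])]
side pointer [(0.57, [333.4, 150.1])]
side lever_grip [(0.83, [375.7, 162.0])]
side case [(0.8, [326.0, 310.1])]
side pane_grip [(0.69, [364.6, 248.6]), (0.53, [376.6, 162.3])]
side spanner []
side scraper []
side sample_can [(0.74, [369.8, 243.1]), (0.43, [341.7, 153.8])]
top shaker [(0.61, [403.0, 195.9])]
top rest [(0.57, [462.5, 208.4])]
top flats [(0.85, [412.0, 201.5])]
top pointer [(0.83, [412.2, 189.9])]
top lever_grip [(0.81, [407.6, 241.8]), (0.61, [414.2, 191.5])]
top case [(0.83, [239.4, 202.3])]
top pane_grip [(0.96, [285.2, 227.5])]
top spanner []
top scraper [(0.23, [413.9, 191.2])]
top sample_can [(0.58, [320.7, 234.4])]
1.1
```

```bash
cat > h.py <<'E'
import numpy as np, cv2
from cell import arm, optics
from scipy.optimize import least_squares
from scipy.spatial.transform import Rotation as Rot
CI={c:optics.camera_info(c) for c in ("side","top")}
def proj(c,X):
    i=CI[c]; p=np.asarray(i['R'])@np.asarray(X)+i['t']; return np.array([i['fx']*p[0]/p[2]+i['cx'],i['fy']*p[1]/p[2]+i['cy']])
def onz(c,uv,z):
    i=CI[c]; d=np.array([(uv[0]-i['cx'])/i['fx'],(uv[1]-i['cy'])/i['fy'],1.]); R=np.asarray(i['R'])
    o=-R.T@i['t']; d=R.T@d; return o+d*(z-o[2])/d[2]
def tri(s,t):
    f=lambda X: np.r_[proj('side',X)-s,proj('top',X)-t]
    r=least_squares(f,onz('top',t,0.1)); return r.x, np.sqrt(r.cost/2)
def shk(p,dx,dy,dz):  # deck coords -> world ; p=(x,y,yaw)
    a=np.radians(28); X=np.array([dx*np.cos(a)-dz*np.sin(a), dy, 0.110+dx*np.sin(a)+dz*np.cos(a)])
    return Rot.from_euler('z',p[2]).apply(X)+[p[0],p[1],0]
def shkR(p): return Rot.from_euler('z',p[2])*Rot.from_euler('y',-28,degrees=True)
E
python3 - <<'E'
from h import *
P={'flats':([342.9,150.9],[412,201.5]),'rest':([352.2,131.9],[462.5,208.4]),'lever':([375.7,162],[407.6,241.8]),'pointer':([333.4,150.1],[412.2,189.9]),'pane':([364.6,248.6],[285.2,227.5]),'case':([326,310.1],[239.4,202.3]),'can':([369.8,243.1],[320.7,234.4]),'shaker':([338.2,186.5],[403,195.9])}
for k,(s,t) in P.items(): X,e=tri(s,t); print(k,X.round(3),round(e,2))
for n,b in (("side",(230,90,440,290)),("top",(330,90,530,260)),("side",(240,225,420,385)),("top",(170,140,340,260))):
    im=cv2.imread(f"pics/{n}0.png"); x0,y0,x1,y1=b; f=min(800/(x1-x0),600/(y1-y0)); f=int(f)
    c=cv2.resize(im[y0:y1,x0:x1],None,fx=f,fy=f,interpolation=cv2.INTER_CUBIC); print(n,b,f); cv2.imwrite(f"pics/{n}_{x0}.png",c)
E
```

```text
flats [ 0.552 -0.17   0.148] 0.69
rest [ 0.536 -0.299  0.139] 0.27
lever [ 0.449 -0.165  0.119] 0.95
pointer [ 0.581 -0.17   0.148] 0.66
pane [0.471 0.155 0.082] 1.1
case [0.543 0.294 0.012] 0.5
can [0.453 0.061 0.002] 0.18
shaker [ 0.567 -0.17   0.008] 0.07
side (230, 90, 440, 290) 3
top (330, 90, 530, 260) 3
side (240, 225, 420, 385) 3
top (170, 140, 340, 260) 4
```

View pics/side_230.png

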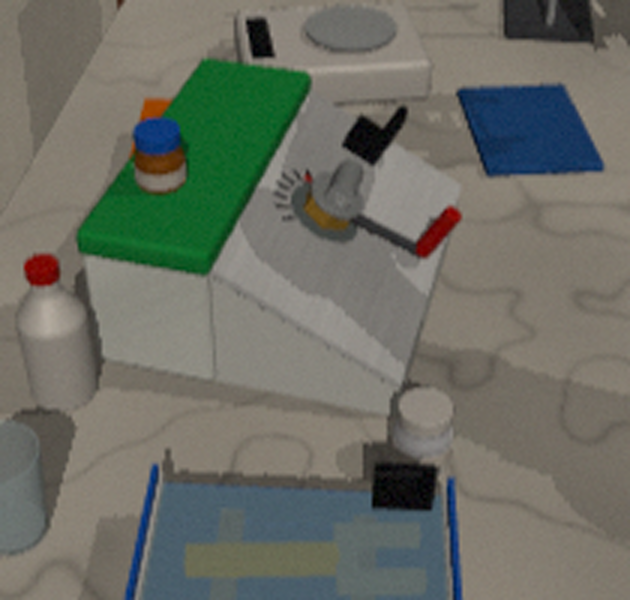

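View pics/top_330.png

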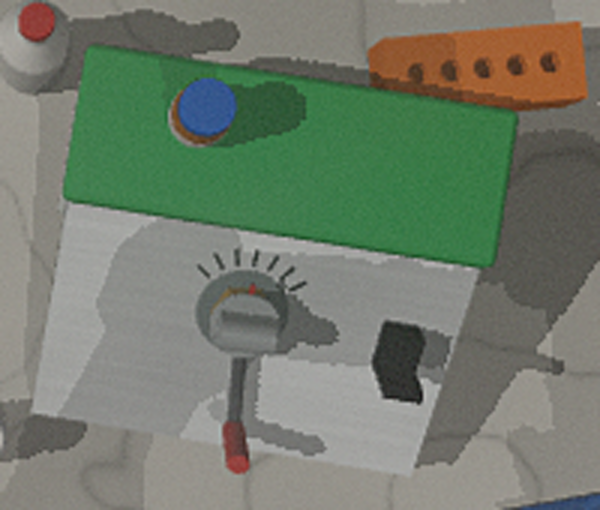

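View pics/side_240.png

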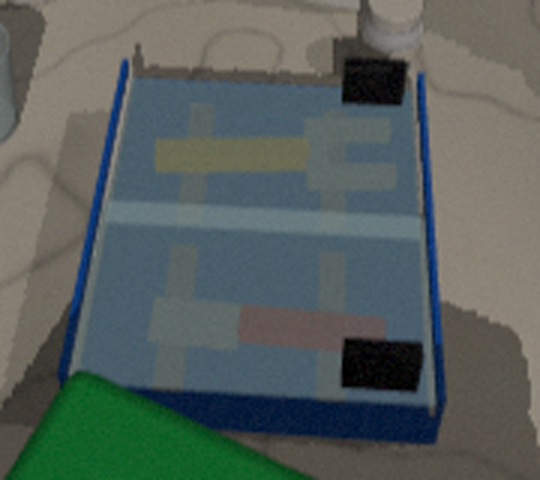

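View pics/top_170.png

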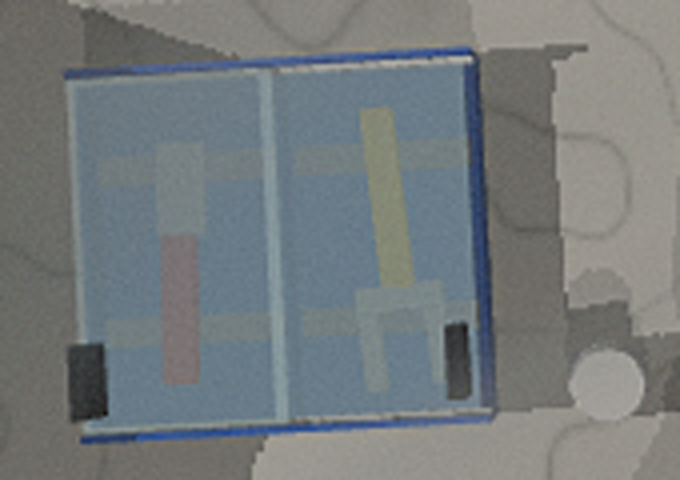

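```bash
python3 - <<'E'
from h import *
m=1e-3
obs=[('top',(75,165,0),(352.5,157.5),.5),('top',(75,-185,0),(491,179),.5),('top',(-135,165,0),(341.7,227.5),1),('top',(-135,-185,0),(468.3,247.3),1),
('side',(-135,165,0),(230+388/3,90+412/3),1),('side',(-135,-185,0),(230+460/3,90+188/3),1),
('side',(0,-135,30),(352.2,131.9),.5),('top',(0,-135,30),(462.5,208.4),.5),('top',(0,0,30),(412,201.5),1),('side',(0,0,30),(342.9,150.9),1)]
f=lambda p: np.r_[tuple((proj(c,shk(p,*(np.array(d)*m)))-uv)*w for c,d,uv,w in obs)]
r=least_squares(f,[0.567,-0.17,-.1],loss='soft_l1'); p=r.x; print(p, np.degrees(p[2])); print(f(p).reshape(-1,2).round(1))
print('flats',shk(p,0,0,.03),'rest',shk(p,0,-.135,.03))
X,_=tri([375.7,162],[407.6,241.8]); a=np.radians(28)
l=shkR(p).inv().apply(X-np.array([p[0],p[1],.11])); print('lever deck',l, np.degrees(np.arctan2(l[1],l[0])), np.hypot(l[0],l[1]))
X,_=tri([333.4,150.1],[412.2,189.9]);l=shkR(p).inv().apply(X-np.array([p[0],p[1],.11])); print('pointer deck',l)
# case: top corners of end walls z=.068
o=(170,140)
C=[(67,72),(470,50),(492,418),(82,440)]
for c in C: print('case corner z=.068',onz('top',(o[0]+c[0]/4,o[1]+c[1]/4),.068).round(3))
for n,c,z in (('handle end',(376,107),.035),('handle base',(397,286),.035),('prongL end',(377,390),.04),('prongR?',(437,383),.04),('fork top L',(355,288),.04),('fork top R',(443,283),.04),('paneknob c',(457,361),.097)): print(n,onz('top',(o[0]+c[0]/4,o[1]+c[1]/4),z).round(4))
E
```

```text
[ 0.57083844 -0.17467907 -0.14457643] -8.28361920652956
[[  0.4  -0.2]
 [ -0.1   0.1]
 [ -1.    0. ]
 [ -0.7   1.2]
 [  4.1 -10.2]
 [  0.   -1.8]
 [  0.   -0.2]
 [  1.2  -0.5]
 [  0.1  -2.6]
 [ -0.5   2.6]]
flats [ 0.55690123 -0.17264992  0.13648843] rest [ 0.53745134 -0.30624147  0.13648843]
lever deck [-0.10281562 -0.0083782   0.06527686] -175.34139652313274 0.10315641276531358
pointer deck [0.02658664 0.00591257 0.02919556]
case corner z=.068 [0.66  0.43  0.068]
case corner z=.068 [0.679 0.154 0.068]
case corner z=.068 [0.429 0.134 0.068]
case corner z=.068 [0.409 0.414 0.068]
handle end [0.6417 0.2225 0.035 ]
handle base [0.5169 0.2052 0.035 ]
prongL end [0.4446 0.217  0.04  ]
prongR? [0.4503 0.1753 0.04  ]
fork top L [0.515  0.2338 0.04  ]
fork top R [0.5196 0.1726 0.04  ]
paneknob c [0.4687 0.1561 0.097 ]
```

```bash
python3 - <<'E'
from h import *
m=1e-3
obs=[('top',(75,165,0),(352.5,157.5),.5),('top',(75,-185,0),(491,179),.5),('top',(-135,165,0),(341.7,227.5),1),('top',(-135,-185,0),(468.3,247.3),1),
('side',(-135,165,0),(230+403/3,90+380/3),1),('side',(-135,-185,0),(230+460/3,90+188/3),1),
('side',(0,-135,30),(352.2,131.9),.5),('top',(0,-135,30),(462.5,208.4),.5),('top',(0,0,30),(412,201.5),.5),('side',(0,0,30),(342.9,150.9),.5)]
f=lambda p: np.r_[tuple((proj(c,shk(p,*(np.array(d)*m)))-uv)*w for c,d,uv,w in obs)]
r=least_squares(f,[0.567,-0.17,-.1],loss='soft_l1'); p=r.x; print(p, np.degrees(p[2])); print(f(p).reshape(-1,2).round(1))
np.save('p.npy',p)
def draw(c,b,S,out):
    im=cv2.imread(f"pics/{c}0.png"); x0,y0,x1,y1=b
    im=cv2.resize(im[y0:y1,x0:x1],None,fx=S,fy=S,interpolation=cv2.INTER_CUBIC)
    def L(pts,col):
        q=[((proj(c,shk(p,*(np.array(d)*m)))+.5-[x0,y0])*S).astype(int) for d in pts]
        cv2.polylines(im,[np.array(q)],False,col,1)
    th=np.linspace(0,2*np.pi,40)
    L([(30*np.cos(t),30*np.sin(t),30) for t in th],(0,255,0))
    for z in (0,17): 
        L([(13,23,30+z),(-13,23,30+z),(-13,-23,30+z),(13,-23,30+z),(13,23,30+z)],(255,0,255))
    L([(0,23,60),(0,-23,60)],(255,0,255))
    L([(-28,-120,30),(14,-120,30),(14,-150,30),(-28,-150,30),(-28,-120,30)],(0,255,255))
    L([(-28,-120,68),(-16,-120,68),(-16,-150,68),(-28,-150,68),(-28,-120,68)],(0,255,255))
    L([(75,165,0),(-135,165,0),(-135,-185,0),(75,-185,0),(75,165,0)],(0,0,255))
    t=np.radians(184.7); L([(110*np.cos(t),110*np.sin(t),12),(110*np.cos(t),110*np.sin(t),74)],(255,255,0))
    cv2.imwrite(out,im)
draw('top',(335,150,495,252),5,'pics/ov_top.png'); draw('side',(295,105,395,190),7,'pics/ov_side.png')
E
```

```text
[ 0.57042404 -0.17510916 -0.13711051] -7.855853444374574
[[ 0.3  0.1]
 [-0.1 -0.1]
 [-0.6  0.7]
 [-0.2  0.9]
 [-0.3  0.3]
 [-0.2 -2.1]
 [-0.1 -0.3]
 [ 1.4 -0.6]
 [ 0.2 -1.2]
 [-0.2  1.3]]
```

View pics/ov_top.png

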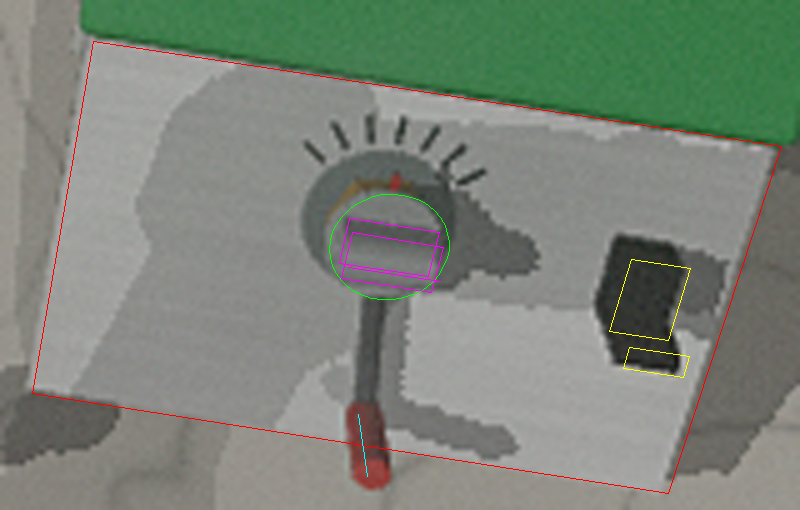

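View pics/ov_side.png

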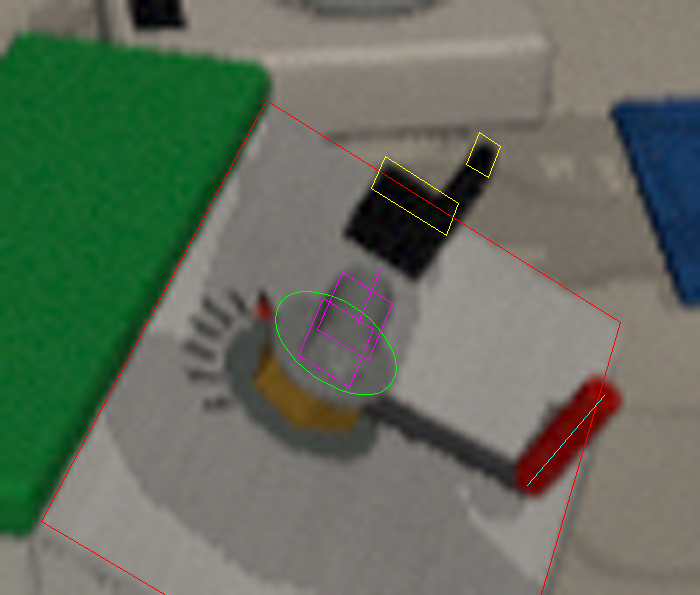

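```bash
cat >> h.py <<'E'
from scipy.linalg import fractional_matrix_power as fmp
def mat(pos,R):
    T=np.eye(4); T[:3,:3]=R.as_matrix(); T[:3,3]=pos; return T
def cur():
    s=arm.observe(); return mat(s['position'],Rot.from_rotvec(s['ee_rot']))
def down(yaw_deg):  # tool z down, tool x at yaw
    return Rot.from_euler('z',yaw_deg,degrees=True)*Rot.from_euler('x',180,degrees=True)
def plan(T0,T1,vmax=.035,wmax=6.,N=None):
    D=np.linalg.inv(T0)@T1; w=np.degrees(Rot.from_matrix(D[:3,:3]).magnitude()); d=np.linalg.norm(D[:3,3])
    if N is None: N=int(max(1,np.ceil(max(d/vmax,w/wmax))))
    while True:
        F=np.real(fmp(D,1/N)); t=F[:3,3]; r=Rot.from_matrix(F[:3,:3]).as_rotvec(degrees=True)
        if np.abs(t).max()<=.0417 and np.abs(r).max()<=7.16: break
        N+=1
    t=t.round(4); r=r.round(2)
    print(N,'x',t.tolist(),r.tolist())
    E=mat(t,Rot.from_rotvec(r,degrees=True)); T=T0.copy()
    for _ in range(N): T=T@E
    return T
def show(T): print(T[:3,3].round(4), 'x',T[:3,0].round(3),'z',T[:3,2].round(3))
E
python3 - <<'E'
from h import *
T=cur(); show(T)
p=lambda r,az,z:[r*np.cos(np.radians(az)),r*np.sin(np.radians(az)),z]
T=plan(T,mat(p(.62,-50,.36),down(40))); show(T)
T=plan(T,mat(p(.52,0,.36),down(110))); show(T)
T=plan(T,mat([.470,.155,.16],down(184))); show(T)
E
```

```text
[ 0.2018 -0.5915  0.2407] x [ 0.946  0.323 -0.   ] z [-0. -0. -1.]
8 x [0.0287, -0.0013, -0.0149] [0.0, 0.0, -2.65]
[ 0.3983 -0.4749  0.3599] x [ 0.766  0.643 -0.   ] z [-0. -0. -1.]
15 x [0.0347, -0.0018, -0.0] [-0.0, 0.0, -4.66]
[ 0.5199 -0.0006  0.3599] x [-0.341  0.94  -0.   ] z [-0. -0. -1.]
13 x [0.0109, 0.008, 0.0154] [-0.0, -0.0, -5.7]
[0.4696 0.1554 0.1597] x [-0.998 -0.07   0.   ] z [-0. -0. -1.]
```

```bash
python3 -m creep '[{"translation":[0.0287,-0.0013,-0.0149],"rot":[0,0,-2.65],"jaw":0.05},{"translation":[0.0287,-0.0013,-0.0149],"rot":[0,0,-2.65],"jaw":0.05},{"translation":[0.0287,-0.0013,-0.0149],"rot":[0,0,-2.65],"jaw":0.05},{"translation":[0.0287,-0.0013,-0.0149],"rot":[0,0,-2.65],"jaw":0.05},{"translation":[0.0287,-0.0013,-0.0149],"rot":[0,0,-2.65],"jaw":0.05},{"translation":[0.0287,-0.0013,-0.0149],"rot":[0,0,-2.65],"jaw":0.05},{"translation":[0.0287,-0.0013,-0.0149],"rot":[0,0,-2.65],"jaw":0.05},{"translation":[0.0287,-0.0013,-0.0149],"rot":[0,0,-2.65],"jaw":0.05}]' 15; python3 -c "
from h import *
show(cur()); print(arm.observe()['joints'].round(2))"
```

```text
clock: 1.77
position: [0.3994, -0.474, 0.3607]
ee_rot: [2.95, 1.078, 0.0]
force: [0.7, -0.9, -0.8]
width: 0.549
[ 0.3994 -0.474   0.3607] x [ 0.764  0.645 -0.   ] z [ 0. -0. -1.]
[ 0.86  0.37 -0.11  1.38  0.04  1.39 -0.12]
```

```bash
R='x'; python3 -m creep '[{"translation":[0.0347,-0.0018,0],"rot":[0,0,-4.66],"jaw":0.05},{"translation":[0.0347,-0.0018,0],"rot":[0,0,-4.66],"jaw":0.05},{"translation":[0.0347,-0.0018,0],"rot":[0,0,-4.66],"jaw":0.05},{"translation":[0.0347,-0.0018,0],"rot":[0,0,-4.66],"jaw":0.05},{"translation":[0.0347,-0.0018,0],"rot":[0,0,-4.66],"jaw":0.05},{"translation":[0.0347,-0.0018,0],"rot":[0,0,-4.66],"jaw":0.05},{"translation":[0.0347,-0.0018,0],"rot":[0,0,-4.66],"jaw":0.05},{"translation":[0.0347,-0.0018,0],"rot":[0,0,-4.66],"jaw":0.05},{"translation":[0.0347,-0.0018,0],"rot":[0,0,-4.66],"jaw":0.05},{"translation":[0.0347,-0.0018,0],"rot":[0,0,-4.66],"jaw":0.05},{"translation":[0.0347,-0.0018,0],"rot":[0,0,-4.66],"jaw":0.05},{"translation":[0.0347,-0.0018,0],"rot":[0,0,-4.66],"jaw":0.05}]' && python3 -m creep '[{"translation":[0.0347,-0.0018,0],"rot":[0,0,-4.66],"jaw":0.05},{"translation":[0.0347,-0.0018,0],"rot":[0,0,-4.66],"jaw":0.05},{"translation":[0.0347,-0.0018,0],"rot":[0,0,-4.66],"jaw":0.05}]'; python3 - <<'E'
from h import *
T=cur(); show(T); print(arm.observe()['joints'].round(2))
T=plan(T,mat([.470,.155,.16],down(184))); show(T)
E
```

```text
clock: 2.77
position: [0.5444, -0.0999, 0.3599]
ee_rot: [2.098, 2.338, 0.0]
force: [0.7, 0.3, -0.2]
width: 0.549
clock: 3.02
position: [0.5196, 0.0012, 0.3599]
ee_rot: [1.798, 2.576, 0.0]
force: [0.9, 0.1, -0.4]
width: 0.547
[0.5196 0.0012 0.3599] x [-0.345  0.939 -0.   ] z [ 0.  0. -1.]
[ 0.34  0.23 -0.55  1.6   0.12  1.34  0.12]
13 x [0.0107, 0.0079, 0.0154] [0.0, 0.0, -5.68]
[0.4703 0.1547 0.1597] x [-0.998 -0.07  -0.   ] z [ 0.  0. -1.]
```

```bash
python3 -m creep '[{"translation":[0.0107,0.0079,0.0154],"rot":[0,0,-5.68],"jaw":0.05},{"translation":[0.0107,0.0079,0.0154],"rot":[0,0,-5.68],"jaw":0.05},{"translation":[0.0107,0.0079,0.0154],"rot":[0,0,-5.68],"jaw":0.05},{"translation":[0.0107,0.0079,0.0154],"rot":[0,0,-5.68],"jaw":0.05},{"translation":[0.0107,0.0079,0.0154],"rot":[0,0,-5.68],"jaw":0.05},{"translation":[0.0107,0.0079,0.0154],"rot":[0,0,-5.68],"jaw":0.05},{"translation":[0.0107,0.0079,0.0154],"rot":[0,0,-5.68],"jaw":0.05},{"translation":[0.0107,0.0079,0.0154],"rot":[0,0,-5.68],"jaw":0.05},{"translation":[0.0107,0.0079,0.0154],"rot":[0,0,-5.68],"jaw":0.05},{"translation":[0.0107,0.0079,0.0154],"rot":[0,0,-5.68],"jaw":0.05},{"translation":[0.0107,0.0079,0.0154],"rot":[0,0,-5.68],"jaw":0.05},{"translation":[0.0107,0.0079,0.0154],"rot":[0,0,-5.68],"jaw":0.05}]' && python3 -m creep '[{"translation":[0.0107,0.0079,0.0154],"rot":[0,0,-5.68],"jaw":0.05},{"translation":[0,0,0],"rot":[0,0,0],"jaw":0.05}]'; python3 - <<'E'
from h import *
T=cur(); show(T); print(arm.observe()['joints'].round(2))
im=optics.get_image('side'); cv2.imwrite('pics/s1.png',cv2.resize(im[180:380,230:430,::-1],None,fx=3,fy=3,interpolation=cv2.INTER_CUBIC))
print(optics.pinpoint('side','pane_grip')[:2],proj('side',[.47,.155,.087]))
E
```

```text
clock: 4.02
position: [0.4814, 0.1455, 0.1746]
ee_rot: [0.045, 3.141, 0.001]
force: [-0.1, 0.3, -0.8]
width: 0.546
clock: 4.18
position: [0.468, 0.1539, 0.1575]
ee_rot: [0.116, -3.135, 0.001]
force: [0.1, 0.7, 0.3]
width: 0.547
[0.468  0.1539 0.1575] x [-0.997 -0.074  0.004] z [-0.004 -0.001 -1.   ]
[ 0.2   0.44 -0.82  1.94  0.4   0.93  0.82]
[{'location': [364.3, 251.6], 'score': 0.74}] [363.67044111 247.39153815]
```

View pics/s1.png

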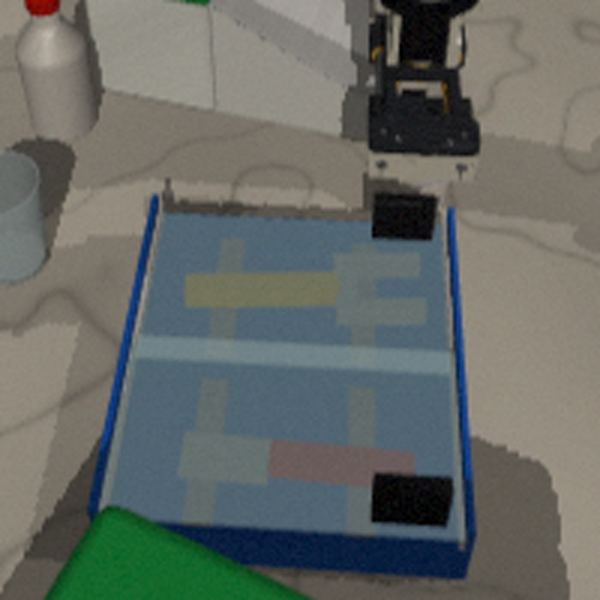

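```bash
python3 - <<'E'
from h import *
for y in (.150,.155,.160):
  for z in (.097,.06): print(y,z,proj('side',[.47,y+.006,z]).round(1),proj('top',[.47,y,z]).round(1))
E
```

```text
0.15 0.097 [363.9 245. ] [286.6 229.8]
0.15 0.06 [362.9 254.8] [287.8 229.1]
0.155 0.097 [363.8 246.5] [284.7 229.8]
0.155 0.06 [362.8 256.4] [286.  229.1]
0.16 0.097 [363.7 248.1] [282.8 229.7]
0.16 0.06 [362.7 257.9] [284.2 229.1]
```

```bash
python3 -m creep '[{"translation":[0,0,0.025],"rot":[0,0,0],"jaw":0.05},{"translation":[0,0,0.025],"rot":[0,0,0],"jaw":0.05},{"translation":[0,0,0.025],"rot":[0,0,0],"jaw":0.05},{"translation":[0,0,0],"rot":[0,0,0],"jaw":0.005},{"translation":[0,0,0],"rot":[0,0,0],"jaw":0.005},{"translation":[0,0,0],"rot":[0,0,0],"jaw":0.005},{"translation":[0,0,0],"rot":[0,0,0],"jaw":0.005},{"translation":[0,0,0],"rot":[0,0,0],"jaw":0.005}]' 15; python3 - <<'E'
from h import *
T=cur(); show(T); s=arm.observe(); print(s['joints'].round(2),s['force'].round(1))
E
```

```text
clock: 4.95
position: [0.4723, 0.1535, 0.0862]
ee_rot: [-0.102, 3.137, 0.001]
force: [-0.5, 1.5, 0.4]
width: 0.23
[0.4723 0.1535 0.0862] x [-0.998 -0.065 -0.003] z [ 0.003  0.001 -1.   ]
[ 0.13  0.54 -0.74  2.01  0.52  0.78  0.72] [-0.5  1.5  0.4]
```

```bash
python3 -m creep '[{"translation":[0,0,0],"rot":[0,0,0],"jaw":0.005},{"translation":[0,0,0],"rot":[0,0,0],"jaw":0.005},{"translation":[0,0,0],"rot":[0,0,0],"jaw":0.005}]' && python3 -m creep '[{"translation":[0,0.015,0],"rot":[0,0,0],"jaw":0.005},{"translation":[0,0.015,0],"rot":[0,0,0],"jaw":0.005},{"translation":[0,0.015,0],"rot":[0,0,0],"jaw":0.005},{"translation":[0,0.015,0],"rot":[0,0,0],"jaw":0.005},{"translation":[0,0.015,0],"rot":[0,0,0],"jaw":0.005},{"translation":[0,0,0],"rot":[0,0,0],"jaw":0.005}]'; python3 - <<'E'
from h import *
T=cur(); show(T); s=arm.observe(); print(s['joints'].round(2),s['force'].round(1))
E
```

```text
clock: 5.2
position: [0.472, 0.1537, 0.0858]
ee_rot: [-0.104, 3.138, 0.001]
force: [-0.5, 0.9, 8.3]
width: 0.132
clock: 5.7
position: [0.4663, 0.2314, 0.0856]
ee_rot: [-0.108, 3.138, 0.004]
force: [-1.7, 0.9, 10.0]
width: 0.128
[0.4663 0.2314 0.0856] x [-0.998 -0.069 -0.002] z [ 0.002  0.003 -1.   ]
[-0.03  0.57 -0.74  1.95  0.52  0.81  0.59] [-1.7  0.9 10. ]
```

```bash
python3 -m creep '[{"translation":[0,0.01,-0.001],"rot":[0,0,0],"jaw":0.005},{"translation":[0,0.01,-0.001],"rot":[0,0,0],"jaw":0.005},{"translation":[0,0.005,0],"rot":[0,0,0],"jaw":0.005},{"translation":[0,0.005,0],"rot":[0,0,0],"jaw":0.005},{"translation":[0,0,0],"rot":[0,0,0],"jaw":0.005},{"translation":[0,0,0],"rot":[0,0,0],"jaw":0.005}]'; python3 - <<'E'
from h import *
T=cur(); show(T); s=arm.observe(); print(s['joints'].round(2),s['force'].round(1))
E
```

```text
clock: 6.2
position: [0.4643, 0.2568, 0.0859]
ee_rot: [0.102, -3.139, 0.003]
force: [5.5, -1.9, -12.9]
width: 0.13
[0.4643 0.2568 0.0859] x [-0.998 -0.065  0.001] z [-0.001 -0.002 -1.   ]
[-0.08  0.58 -0.73  1.93  0.52  0.83  0.54] [  5.5  -1.9 -12.9]
```

```bash
python3 -m creep '[{"translation":[0,0.004,0],"rot":[0,0,0],"jaw":0.005},{"translation":[0,0,0],"rot":[0,0,0],"jaw":0.005},{"translation":[0,0,0],"rot":[0,0,0],"jaw":0.005}]'; python3 - <<'E'
from h import *
T=cur(); show(T); s=arm.observe(); print(s['joints'].round(2),s['force'].round(1))
E
```

```text
clock: 6.45
position: [0.4643, 0.2569, 0.0858]
ee_rot: [0.098, -3.138, 0.012]
force: [4.2, -13.7, -3.7]
width: 0.127
[0.4643 0.2569 0.0858] x [-0.998 -0.063  0.002] z [-0.001 -0.008 -1.   ]
[-0.09  0.58 -0.73  1.92  0.52  0.84  0.54] [  4.2 -13.7  -3.7]
```

```bash
python3 -m creep '[{"translation":[0,-0.003,0],"rot":[0,0,0],"jaw":0.005},{"translation":[0,0,0],"rot":[0,0,0],"jaw":0.04},{"translation":[0,0,0],"rot":[0,0,0],"jaw":0.04},{"translation":[0,0,0],"rot":[0,0,0],"jaw":0.04},{"translation":[0,0,-0.02],"rot":[0,0,0],"jaw":0.04},{"translation":[0,0,-0.035],"rot":[0,0,0],"jaw":0.04},{"translation":[0,0,-0.035],"rot":[0,0,0],"jaw":0.04}]'; python3 - <<'E'
from h import *
T=cur(); show(T); s=arm.observe(); print(s['joints'].round(2),s['force'].round(1))
for c in ('top','side'):
    im=optics.get_image(c)[:,:,::-1]; x0,y0,x1,y1={'top':(170,140,340,260),'side':(240,225,420,385)}[c]
    cv2.imwrite(f'pics/{c}2.png',cv2.resize(im[y0:y1,x0:x1],None,fx=4 if c=='top' else 3,fy=4 if c=='top' else 3,interpolation=cv2.INTER_CUBIC))
    for n in ('spanner','pane_grip'): print(c,n,[(d['score'],np.round(d['location'],1)) for d in optics.pinpoint(c,n)[:2]])
E
```

```text
clock: 7.03
position: [0.463, 0.2594, 0.1775]
ee_rot: [0.106, -3.137, -0.0]
force: [1.0, 0.7, 1.1]
width: 0.431
[0.463  0.2594 0.1775] x [-0.998 -0.067  0.002] z [-0.002 -0.    -1.   ]
[-0.02  0.48 -0.81  1.83  0.4   1.01  0.65] [1.  0.7 1.1]
top spanner [(0.87, array([274.3, 227.7])), (0.34, array([411.8, 190.9]))]
top pane_grip []
side spanner [(0.89, array([359.7, 277.3]))]
side pane_grip [(0.64, array([363.6, 280.4])), (0.23, array([330.4, 149.9]))]
```

View pics/top2.png

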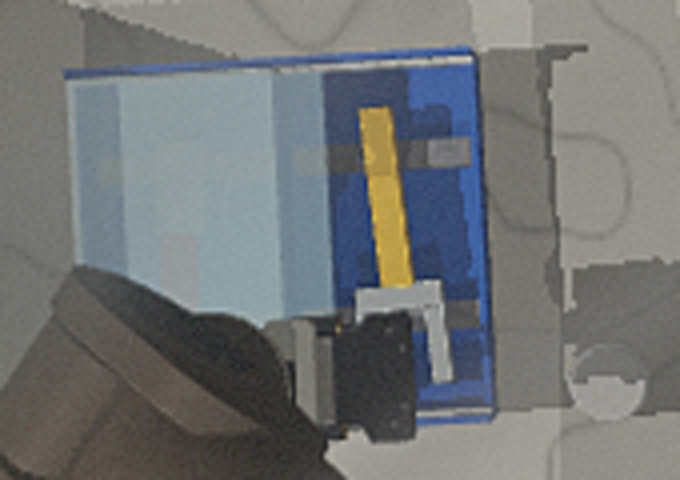

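View pics/side2.png

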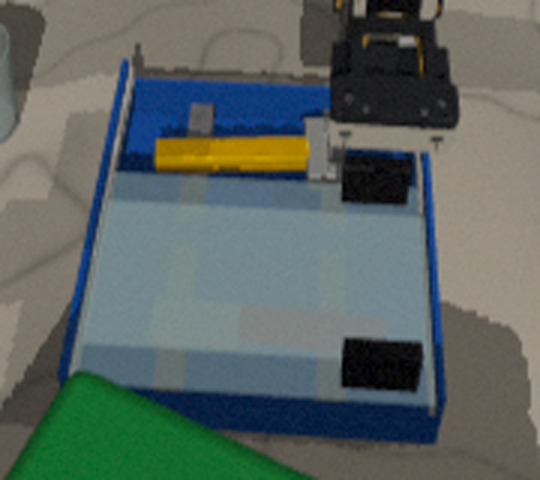

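```bash
python3 - <<'E'
from h import *
print('net origin',onz('top',(274.3,227.7),.022).round(4))
im=optics.get_image('top'); hsv=cv2.cvtColor(im,cv2.COLOR_RGB2HSV)
m=cv2.inRange(hsv,(15,120,80),(32,255,255)); m[:,:240]=0; m[:,300:]=0; m[:150]=0; m[260:]=0
ys,xs=np.nonzero(m); print(len(xs),xs.min(),xs.max(),ys.min(),ys.max())
P=np.array([onz('top',(x,y),.038)[:2] for x,y in zip(xs,ys)])
c=P.mean(0); u,s,v=np.linalg.svd(P-c); d=v[0]*np.sign(v[0,0]); q=(P-c)@d; w=(P-c)@np.array([-d[1],d[0]])
print('centre',c,'yaw',np.degrees(np.arctan2(d[1],d[0])),'len',q.min(),q.max(),'w',w.min(),w.max())
e=c+d*(q.max()+q.min())/2
print('origin est',e-d*.106, 'x=72 pt',e-d*.034)
E
```

```text
net origin [0.4715 0.1917 0.022 ]
362 260 272 167 211
centre [0.5793823  0.21456955] yaw 8.842261263571958 len -0.06286145682679835 0.0625232018052428 w -0.011394890454962147 0.011319557985490671
origin est [0.47447496 0.19824979] x=72 pt [0.54561926 0.20931725]
```

```bash
python3 - <<'E'
from h import *
r=140+246/4
for x,z in ((330,.052),(326,.052),(470,.044),(392,.04)): print(x,onz('top',(170+x/4,r),z).round(4))
T=cur(); tgt=mat([.5436,.2085,.13],down(188.8))
T=plan(T,tgt,N=4); show(T)
E
```

```text
330 [0.5438 0.2498 0.052 ]
326 [0.5437 0.2526 0.052 ]
470 [0.5456 0.1539 0.044 ]
392 [0.5447 0.2086 0.04  ]
4 x [-0.0187, -0.0144, 0.0114] [-0.01, -0.02, -1.25]
[0.5436 0.2086 0.1301] x [-0.988 -0.153  0.   ] z [-0. -0. -1.]
```

```bash
python3 -m creep '[{"translation":[-0.0187,-0.015,0.01],"rot":[0,0,-1.25],"jaw":0.034},{"translation":[-0.0187,-0.015,0.01],"rot":[0,0,-1.25],"jaw":0.034},{"translation":[-0.0187,-0.015,0.01],"rot":[0,0,-1.25],"jaw":0.034},{"translation":[-0.0187,-0.0145,0.01],"rot":[0,0,-1.25],"jaw":0.034},{"translation":[0,0,0],"rot":[0,0,0],"jaw":0.034},{"translation":[0,0,0],"rot":[0,0,0],"jaw":0.034}]'; python3 - <<'E'
from h import *
T=cur(); show(T); s=arm.observe(); print(s['joints'].round(2),s['force'].round(1),s['width']*.0918)
tgt=mat([.5436,.2070,.030],down(188.8)); T=plan(T,tgt,N=5); show(T)
E
```

```text
clock: 7.88
position: [0.5443, 0.2057, 0.1346]
ee_rot: [0.236, -3.129, 0.001]
force: [-0.6, 1.4, 0.5]
width: 0.37
[0.5443 0.2057 0.1346] x [-0.989 -0.15   0.004] z [-0.003 -0.001 -1.   ]
[ 0.07  0.6  -0.77  1.75  0.49  0.99  0.83] [-0.6  1.4  0.5] 0.03397437678907389
5 x [0.0001, 0.0003, 0.0209] [-0.01, -0.04, -0.03]
[0.5434 0.207  0.0301] x [-0.988 -0.153  0.   ] z [-0.  0. -1.]
```

```bash
python3 -m creep '[{"translation":[0,0.0005,0.025],"rot":[0,0,0],"jaw":0.034},{"translation":[0,0.0005,0.025],"rot":[0,0,0],"jaw":0.034},{"translation":[0,0,0.015],"rot":[0,0,0],"jaw":0.034},{"translation":[0,0,0.015],"rot":[0,0,0],"jaw":0.034},{"translation":[0,0,0.01],"rot":[0,0,0],"jaw":0.034},{"translation":[0,0,0.01],"rot":[0,0,0],"jaw":0.034},{"translation":[0,0,0],"rot":[0,0,0],"jaw":0.034}]'; python3 - <<'E'
from h import *
T=cur(); show(T); s=arm.observe(); print(s['joints'].round(2),s['force'].round(1),s['width']*.0918)
E
```

```text
clock: 8.47
position: [0.543, 0.2081, 0.0351]
ee_rot: [0.242, -3.13, 0.001]
force: [0.8, -0.6, -0.9]
width: 0.372
[0.543  0.2081 0.0351] x [-0.988 -0.153  0.002] z [-0.002 -0.001 -1.   ]
[ 0.01  0.72 -0.68  1.83  0.61  0.81  0.73] [ 0.8 -0.6 -0.9] 0.03413204464543284
```

```bash
python3 -m creep '[{"translation":[0,-0.001,0.006],"rot":[0,0,0],"jaw":0.034},{"translation":[0,0,0],"rot":[0,0,0],"jaw":0.01},{"translation":[0,0,0],"rot":[0,0,0],"jaw":0.01},{"translation":[0,0,0],"rot":[0,0,0],"jaw":0.01},{"translation":[0,0,0],"rot":[0,0,0],"jaw":0.01},{"translation":[0,0,0],"rot":[0,0,0],"jaw":0.01}]' 40; python3 - <<'E'
from h import *
T=cur(); show(T); s=arm.observe(); print(s['force'].round(1),s['width']*.0918)
E
```

```text
clock: 8.97
position: [0.5447, 0.2073, 0.0312]
ee_rot: [-0.24, 3.132, 0.001]
force: [-1.5, 0.1, 0.6]
width: 0.235
[0.5447 0.2073 0.0312] x [-0.988 -0.152 -0.001] z [ 0.001  0.    -1.   ]
[-1.5  0.1  0.6] 0.021577190480779967
```

```bash
python3 -m creep '[{"translation":[0,0,0],"rot":[0,0,0],"jaw":0.01},{"translation":[0,0,-0.01],"rot":[0,0,0],"jaw":0.01},{"translation":[0,0,-0.02],"rot":[0,0,0],"jaw":0.01},{"translation":[0,0,-0.03],"rot":[0,0,0],"jaw":0.01},{"translation":[0,0,-0.035],"rot":[0,0,0],"jaw":0.01},{"translation":[0,0,-0.035],"rot":[0,0,0],"jaw":0.01},{"translation":[0,0,-0.035],"rot":[0,0,0],"jaw":0.01},{"translation":[0,0,-0.03],"rot":[0,0,0],"jaw":0.01},{"translation":[0,0,-0.03],"rot":[0,0,0],"jaw":0.01},{"translation":[0,0,-0.025],"rot":[0,0,0],"jaw":0.01},{"translation":[0,0,0],"rot":[0,0,0],"jaw":0.01},{"translation":[0,0,0],"rot":[0,0,0],"jaw":0.01}]'; python3 - <<'E'
from h import *
T=cur(); show(T); s=arm.observe(); print(s['joints'].round(2),s['force'].round(1),s['ft_torque'].round(2),s['width']*.0918)
for c in ('top','side'):
    im=optics.get_image(c)[:,:,::-1]; x0,y0,x1,y1={'top':(200,100,400,260),'side':(230,120,430,280)}[c]
    cv2.imwrite(f'pics/{c}3.png',cv2.resize(im[y0:y1,x0:x1],None,fx=3,fy=3,interpolation=cv2.INTER_CUBIC))
    print(c,[(d['score'],np.round(d['location'],1)) for d in optics.pinpoint(c,'spanner')[:2]])
E
```

```text
clock: 9.97
position: [0.5446, 0.2073, 0.2822]
ee_rot: [-0.24, 3.13, 0.001]
force: [0.4, -0.6, -4.5]
width: 0.236
[0.5446 0.2073 0.2822] x [-0.988 -0.153 -0.002] z [ 0.002  0.001 -1.   ]
[ 0.12  0.46 -0.85  1.57  0.36  1.27  0.95] [ 0.4 -0.6 -4.5] [ 0.18 -0.22  0.01] 0.021672682928488216
top []
side [(0.89, array([366.9, 202.8]))]
```

View pics/top3.png

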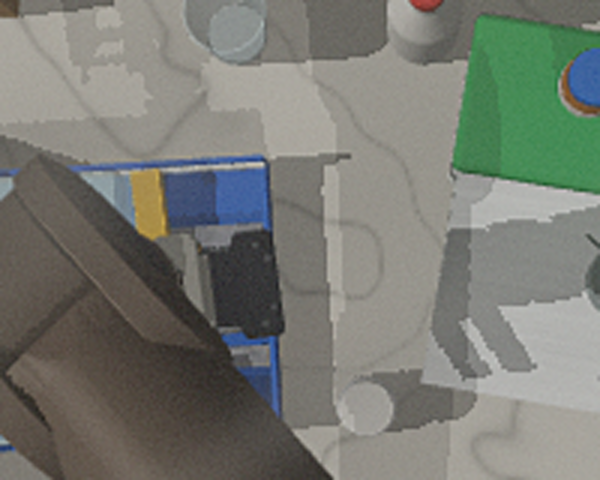

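View pics/side3.png

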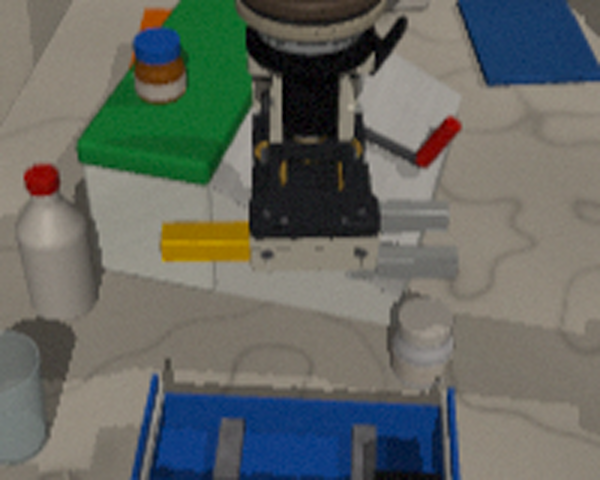

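```bash
python3 - <<'E'
from h import *
import json
o={}
for k in range(3):
  for c in ('top','side'):
    im=optics.get_image(c)
    if k==0: cv2.imwrite(f'pics/{c}4.png',im[:,:,::-1])
    for n in ('flats','pointer','lever_grip','rest'):
        r=optics.pinpoint(c,n)
        if r and r[0]['score']>.4: o.setdefault(c+' '+n,[]).append([float(v) for v in r[0]['location']])
for k,v in o.items(): print(k,np.round(v,1).tolist())
json.dump(o,open('o.json','w'))
sp=cur()@np.array([.0708,0,.0092,1]); print(sp[:3],proj('side',sp[:3]))
E
```

```text
top flats [[411.7, 200.0], [411.4, 201.2], [412.4, 202.7]]
top pointer [[411.6, 187.3], [410.5, 188.9], [413.9, 190.7]]
top lever_grip [[410.6, 240.4], [409.6, 238.6], [409.5, 242.1]]
top rest [[459.4, 209.2], [465.5, 209.3], [461.9, 208.9]]
side flats [[343.3, 153.6], [341.2, 155.7], [344.4, 154.4]]
side pointer [[284.9, 149.4]]
side lever_grip [[375.6, 161.7], [374.7, 161.1], [377.0, 164.3]]
side rest [[353.8, 133.0], [350.6, 132.9], [356.3, 128.8]]
[0.47448753 0.19629399 0.27151785] [366.27081427 202.23891658]
```

```bash
python3 - <<'E'
from h import *
import json
o=json.load(open('o.json'))
o['top flats']+=[[412,201.5]]; o['top pointer']+=[[412.2,189.9]]; o['top lever_grip']+=[[407.6,241.8]]; o['top rest']+=[[462.5,208.4]]
o['side flats']+=[[342.9,150.9]]; o['side pointer']=[[333.4,150.1]]; o['side lever_grip']+=[[375.7,162]]; o['side rest']+=[[352.2,131.9]]
m=1e-3
E=[('top',(75,165,0),(352.5,157.5),.7),('top',(75,-185,0),(491,179),.7),('top',(-135,165,0),(341.7,227.5),1),('top',(-135,-185,0),(468.3,247.3),1),('side',(-135,165,0),(364.3,216.7),.7),('side',(-135,-185,0),(383.3,152.7),.3)]
def geo(n,q):
    s,nn=q[3],q[4]
    if n=='flats': return (0,0,.03)
    if n=='rest': return (0,-.135,.03)
    if n=='pointer': return (.03*np.cos(s),-.03*np.sin(s),.03)
    t=np.radians(192)-s-nn; return (.11*np.cos(t),.11*np.sin(t),.056)
def f(q,we=1):
    r=[]
    for c,d,uv,w in E: r.append((proj(c,shk(q[:3],*(np.array(d)*m)))-uv)*w*we)
    for k,v in o.items():
        c,n=k.split()
        for uv in v: r.append((proj(c,shk(q[:3],*geo(n,q)))-uv)*.6)
    r.append(np.array([q[3]/.05*1,0])); return np.concatenate(r)
for we in (0.01,1):
    r=least_squares(f,[.57,-.175,-.13,0,.15],args=(we,),loss='soft_l1'); q=r.x; print(we,q.round(4),np.degrees(q[2]).round(2),'flats',shk(q[:3],0,0,.03).round(4),'cost',r.cost)
for c,d,uv,w in E: print((proj(c,shk(q[:3],*(np.array(d)*m)))-uv).round(1),end=' ')
for k,v in o.items():
    c,n=k.split(); print(k,(proj(c,shk(q[:3],*geo(n,q)))-np.mean(v,0)).round(1))
np.save('p.npy',q)
E
```

```text
0.01 [ 0.5695 -0.1709 -0.162  -0.0344  0.0398] -9.28 flats [ 0.5556 -0.1686  0.1365] cost 22.036418558114136
1 [ 0.5696 -0.173  -0.1413 -0.0604  0.1081] -8.09 flats [ 0.5556 -0.171   0.1365] cost 26.838829275429738
[0.  0.3] [-1.   0.4] [-1.5  0.7] [-1.2  1.4] [-0.3  0.8] [ 0.3 -1.7] top flats [-0.4 -2. ]
top pointer [ 1.3 -0.4]
top lever_grip [0.6 0.9]
top rest [ 2.  -1.2]
side flats [-0.2  0.2]
side pointer [ 0.9 -1.1]
side lever_grip [2.2 1.3]
side rest [-0.8  0.1]
```

```bash
cat >> h.py <<'E'
OFF=np.array([.0708,0,.0092])
def place(q,h,dx=0,dy=0):
    R=shkR(q).as_matrix(); xd,yd,n=R.T
    M=np.eye(4); M[:3,:3]=np.c_[yd,xd,-n]; M[:3,3]=shk(q,dx,dy,.03+h)-M[:3,:3]@OFF
    return M
E
python3 - <<'E'
from h import *
q=np.load('p.npy')[:3]
H=place(q,.085); show(H)
T=cur()
W=mat(H[:3,3]+[-.02,0,.08],down(np.degrees(q[2])+90)); show(W)
T=plan(T,W); show(T)
T=plan(T,H,vmax=.025,wmax=4); show(T)
E
```

```text
[ 0.5019 -0.2349  0.2197] x [0.141 0.99  0.   ] z [ 0.465 -0.066 -0.883]
[ 0.4819 -0.2349  0.2997] x [0.141 0.99  0.   ] z [ 0. -0. -1.]
18 x [-0.0159, -0.024, -0.0011] [-0.0, 0.0, 5.94]
[ 0.4809 -0.2348  0.3005] x [ 0.142  0.99  -0.   ] z [-0. -0. -1.]
8 x [0.0004, 0.0004, 0.0105] [-3.5, 0.0, -0.01]
[ 0.5018 -0.2345  0.2199] x [ 0.14  0.99 -0.  ] z [ 0.465 -0.066 -0.883]
```

```bash
python3 -m creep '[{"translation":[-0.016,-0.024,-0.003],"rot":[0,0,5.9],"jaw":0.01},{"translation":[-0.016,-0.024,-0.003],"rot":[0,0,5.9],"jaw":0.01},{"translation":[-0.016,-0.024,-0.003],"rot":[0,0,5.9],"jaw":0.01},{"translation":[-0.016,-0.024,-0.003],"rot":[0,0,5.9],"jaw":0.01},{"translation":[-0.016,-0.024,-0.003],"rot":[0,0,5.9],"jaw":0.01},{"translation":[-0.016,-0.024,-0.003],"rot":[0,0,5.9],"jaw":0.01},{"translation":[-0.016,-0.024,-0.002],"rot":[0,0,5.9],"jaw":0.01},{"translation":[-0.016,-0.024,0],"rot":[0,0,5.9],"jaw":0.01},{"translation":[-0.016,-0.024,0],"rot":[0,0,5.9],"jaw":0.01},{"translation":[-0.016,-0.024,0],"rot":[0,0,5.9],"jaw":0.01},{"translation":[-0.016,-0.024,0],"rot":[0,0,5.9],"jaw":0.01},{"translation":[-0.016,-0.024,0],"rot":[0,0,5.9],"jaw":0.01}]' && python3 -m creep '[{"translation":[-0.016,-0.024,0],"rot":[0,0,5.9],"jaw":0.01},{"translation":[-0.016,-0.024,0],"rot":[0,0,5.9],"jaw":0.01},{"translation":[-0.016,-0.024,0],"rot":[0,0,5.9],"jaw":0.01},{"translation":[-0.016,-0.024,0],"rot":[0,0,5.9],"jaw":0.01},{"translation":[-0.016,-0.024,0],"rot":[0,0,5.9],"jaw":0.01},{"translation":[-0.016,-0.024,0],"rot":[0,0,6],"jaw":0.01},{"translation":[0,0,0],"rot":[0,0,0],"jaw":0.01}]'; python3 - <<'E'
from h import *
q=np.load('p.npy')[:3]
T=cur(); show(T); print(arm.observe()['joints'].round(2))
H=place(q,.085)
T=plan(T,H,vmax=.025,wmax=4); show(T)
E
```

```text
clock: 12.67
position: [0.6008, -0.1142, 0.3005]
ee_rot: [-1.626, -2.688, -0.0]
force: [0.4, -0.4, -3.5]
width: 0.24
clock: 13.25
position: [0.4798, -0.2416, 0.3007]
ee_rot: [2.376, 2.056, -0.006]
force: [-0.5, -1.2, -3.7]
width: 0.235
[ 0.4798 -0.2416  0.3007] x [ 0.144  0.99  -0.003] z [-0.003 -0.003 -1.   ]
[ 0.64  0.27 -0.35  1.67  0.1   1.21  0.12]
8 x [0.0012, 0.0004, 0.0106] [-3.52, 0.03, -0.02]
[ 0.5017 -0.2352  0.2193] x [0.14 0.99 0.  ] z [ 0.465 -0.066 -0.883]
```

```bash
python3 -m creep '[{"translation":[0.0012,0.0004,0.0105],"rot":[-3.5,0,0],"jaw":0.01},{"translation":[0.0012,0.0004,0.0105],"rot":[-3.5,0,0],"jaw":0.01},{"translation":[0.0012,0.0004,0.0105],"rot":[-3.5,0,0],"jaw":0.01},{"translation":[0.0012,0.0004,0.0105],"rot":[-3.5,0,0],"jaw":0.01},{"translation":[0.0012,0.0004,0.0105],"rot":[-3.5,0,0],"jaw":0.01},{"translation":[0.0012,0.0004,0.0105],"rot":[-3.5,0,0],"jaw":0.01},{"translation":[0.0012,0.0004,0.0105],"rot":[-3.5,0,0],"jaw":0.01},{"translation":[0.0012,0.0004,0.0105],"rot":[-3.5,0,0],"jaw":0.01},{"translation":[0,0,0],"rot":[0,0,0],"jaw":0.01},{"translation":[0,0,0],"rot":[0,0,0],"jaw":0.01}]'; cat > look.py <<'E'
from h import *
import sys
tag=sys.argv[1]
T=cur(); show(T); s=arm.observe(); print(s['clock'],s['joints'].round(2),s['force'].round(1),s['ft_torque'].round(2))
p=np.load('p.npy'); q=p[:3]
for c,(x0,y0,x1,y1,S) in {'top':(360,150,500,255,5),'side':(295,95,395,190,6)}.items():
    im=np.ascontiguousarray(optics.get_image(c)[:,:,::-1])[y0:y1,x0:x1]; im=cv2.resize(im,None,fx=S,fy=S,interpolation=cv2.INTER_CUBIC)
    cv2.imwrite(f'pics/{c}_{tag}r.png',im)
    px=lambda X: tuple(((proj(c,X)+.5-[x0,y0])*S).astype(int))
    # fork outline from tool
    for z in (0,-.018):
        for y in (-.0165,.0165,.0305,-.0305):
            a=T@np.r_[OFF+[.026,y,z],1]; b=T@np.r_[OFF+[-.028,y,z],1]; cv2.line(im,px(a[:3]),px(b[:3]),(0,255,0) if z==0 else (0,200,255),1)
    for h in (0,.017):
        P=[shk(q,.001*a,.001*b,.03+h) for a,b in ((13,23),(-13,23),(-13,-23),(13,-23),(13,23))]
        for a,b in zip(P,P[1:]): cv2.line(im,px(a),px(b),(255,0,255),1)
    cv2.imwrite(f'pics/{c}_{tag}.png',im)
l=T@np.r_[OFF,1]; l=shkR(q).inv().apply(l[:3]-shk(q,0,0,.03)); print('spanner in flats (mm)',(l*1e3).round(1))
E
python3 look.py a
```

```text
clock: 14.08
position: [0.5052, -0.2298, 0.2194]
ee_rot: [2.062, 1.808, 0.448]
force: [0.2, -0.3, -3.0]
width: 0.232
[ 0.5052 -0.2298  0.2194] x [0.131 0.991 0.001] z [ 0.462 -0.06  -0.885]
14.0833 [ 0.81  0.18 -0.44  2.14 -0.12  0.37  0.36] [ 0.2 -0.3 -3. ] [ 0.01  0.72 -0.  ]
spanner in flats (mm) [ 1.6  5.6 83.9]
```

View pics/top_a.png

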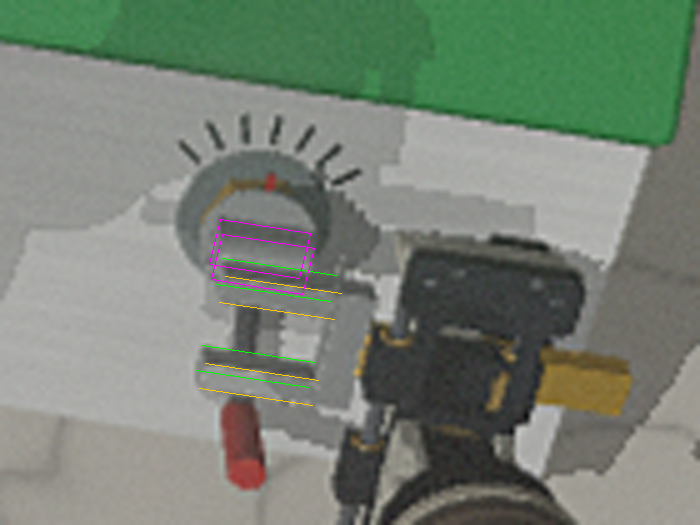

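View pics/side_a.png

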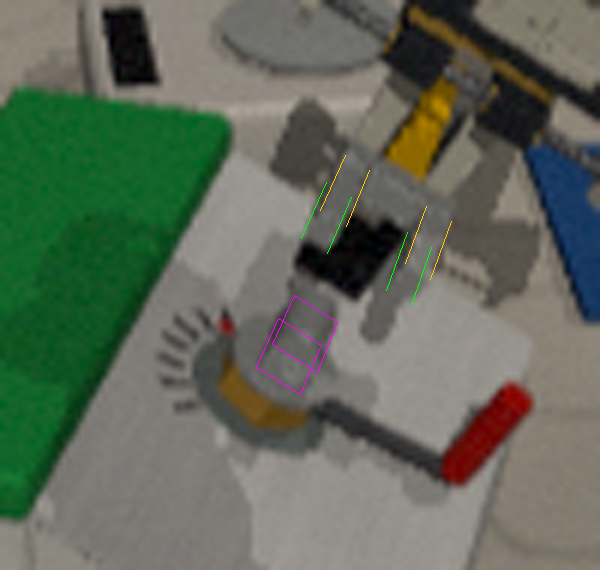

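View pics/side_ar.png

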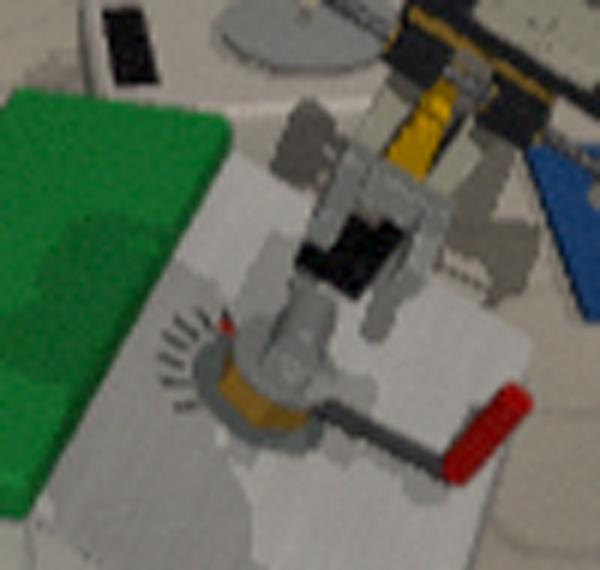

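```bash
python3 - <<'E'
import cv2
im=cv2.imread('pics/side_ar.png'); im=cv2.resize(im[100:420,180:560],None,fx=2,fy=1.8); im=cv2.convertScaleAbs(im,alpha=1.5,beta=-40); cv2.imwrite('pics/z1.png',im)
E
```

```text
(no output)
```

View pics/z1.png

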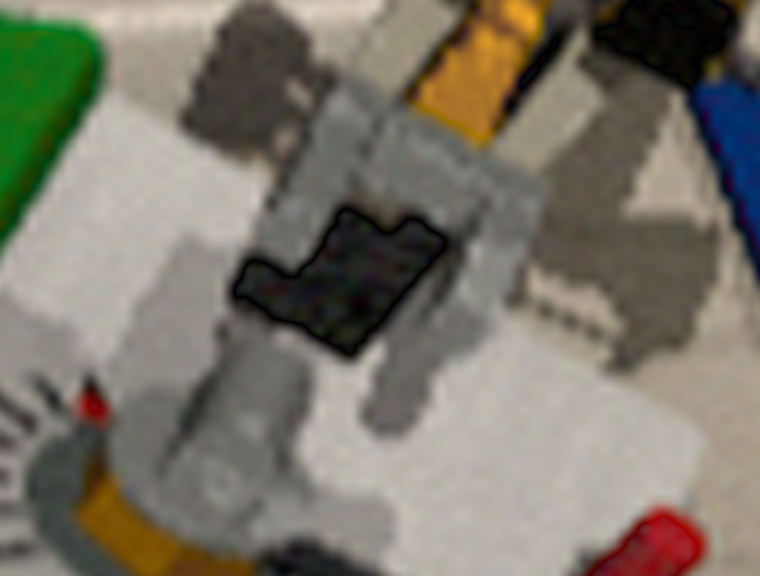

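```bash
python3 - <<'E'
from h import *
q=np.load('p.npy')[:3]
T=plan(cur(),place(q,.038,0,-.004),N=4); show(T)
E
```

```text
4 x [-0.0023, -0.0012, 0.0115] [-0.01, -0.07, 0.13]
[ 0.5231 -0.2419  0.1782] x [ 0.141  0.99  -0.   ] z [ 0.465 -0.066 -0.883]
```

```bash
python3 -m creep '[{"translation":[-0.0023,-0.0005,0.0115],"rot":[0,-0.07,0.13],"jaw":0.01},{"translation":[-0.0023,-0.0005,0.0115],"rot":[0,-0.07,0.13],"jaw":0.01},{"translation":[-0.0023,-0.0005,0.0115],"rot":[0,-0.07,0.13],"jaw":0.01},{"translation":[-0.0023,0,0.0115],"rot":[0,-0.07,0.13],"jaw":0.01},{"translation":[0,0,0],"rot":[0,0,0],"jaw":0.01},{"translation":[0,0,0],"rot":[0,0,0],"jaw":0.01}]';python3 look.py b
```

```text
clock: 14.68
position: [0.5257, -0.2419, 0.1787]
ee_rot: [2.068, 1.795, 0.447]
force: [0.6, -0.3, -1.4]
width: 0.236
[ 0.5257 -0.2419  0.1787] x [0.14 0.99 0.  ] z [ 0.464 -0.065 -0.883]
14.6833 [ 0.75  0.27 -0.39  2.15 -0.06  0.27  0.31] [ 0.6 -0.3 -1.4] [0.08 0.77 0.02]
spanner in flats (mm) [ 2.5 -3.6 37.3]
```

View pics/top_b.png

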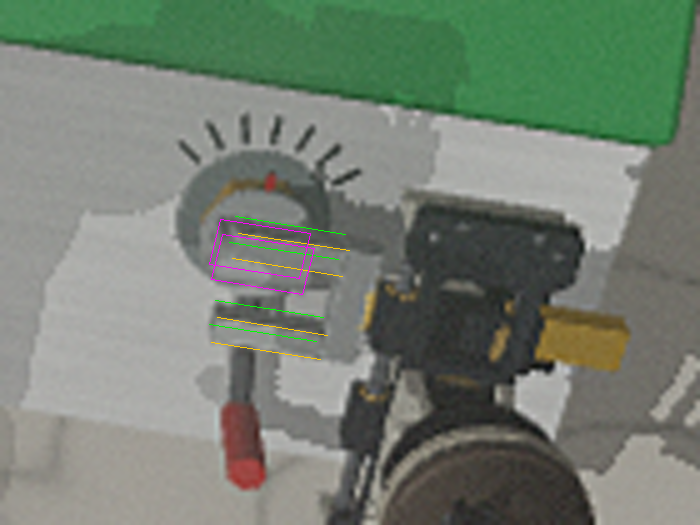

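View pics/side_b.png

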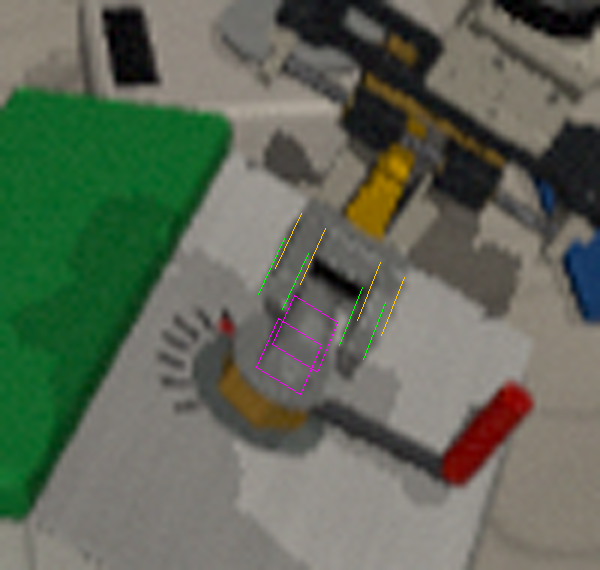

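View pics/top_br.png

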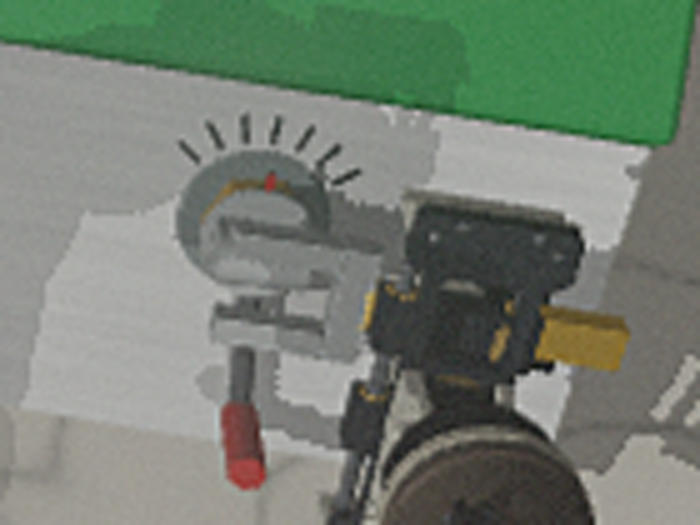

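View pics/side_br.png

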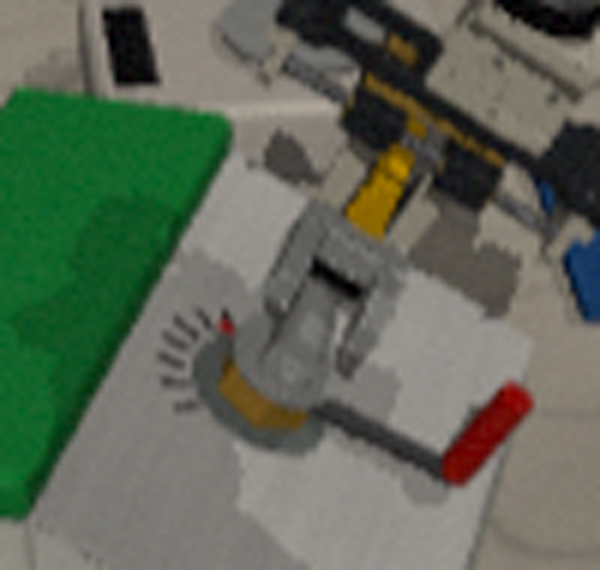

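```bash
python3 -m creep '[{"translation":[0,-0.001,0.004],"rot":[0,0,0],"jaw":0.01},{"translation":[0,-0.001,0.004],"rot":[0,0,0],"jaw":0.01},{"translation":[0,0,0.004],"rot":[0,0,0],"jaw":0.01},{"translation":[0,0,0.003],"rot":[0,0,0],"jaw":0.01},{"translation":[0,0,0],"rot":[0,0,0],"jaw":0.01}]';python3 look.py c
```

```text
clock: 15.2
position: [0.5304, -0.2428, 0.1639]
ee_rot: [2.069, 1.795, 0.447]
force: [-0.9, -0.0, -3.1]
width: 0.236
[ 0.5304 -0.2428  0.1639] x [0.141 0.99  0.   ] z [ 0.464 -0.066 -0.883]
15.2 [ 0.72  0.3  -0.37  2.16 -0.05  0.23  0.29] [-0.9 -0.  -3.1] [ 0.05  0.72 -0.01]
spanner in flats (mm) [-0.2 -3.8 22. ]
```

View pics/side_cr.png

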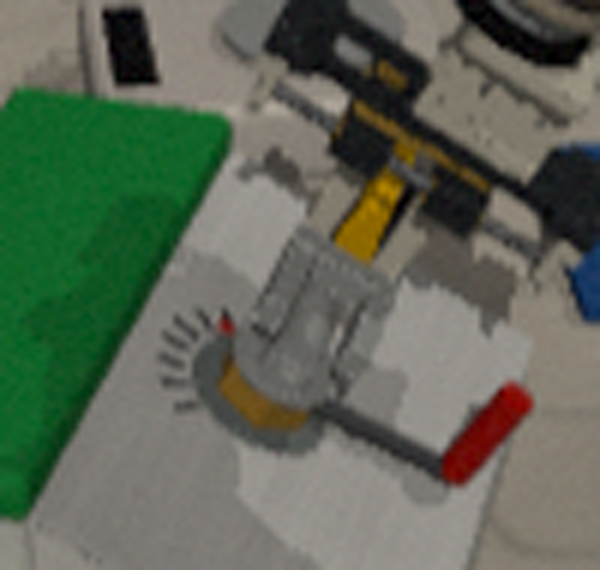

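View pics/top_cr.png

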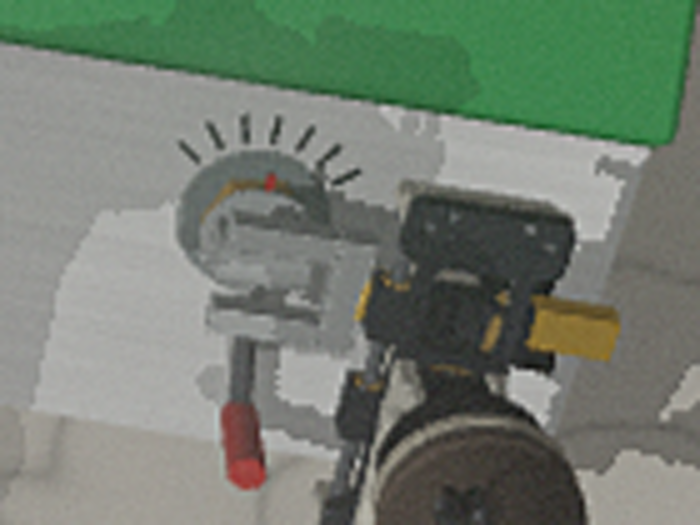

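```bash
python3 -m creep '[{"translation":[0,0.0005,0.003],"rot":[0,0,0],"jaw":0.01},{"translation":[0,0,0.003],"rot":[0,0,0],"jaw":0.01},{"translation":[0,0,0.003],"rot":[0,0,0],"jaw":0.01},{"translation":[0,0,0],"rot":[0,0,0],"jaw":0.01}]';python3 look.py d
```

```text
clock: 15.63
position: [0.5351, -0.2435, 0.1563]
ee_rot: [2.068, 1.794, 0.447]
force: [-0.7, -0.3, -3.7]
width: 0.235
[ 0.5351 -0.2435  0.1563] x [0.141 0.99  0.   ] z [ 0.464 -0.066 -0.883]
15.6333 [ 0.7   0.32 -0.35  2.15 -0.04  0.21  0.29] [-0.7 -0.3 -3.7] [0.01 0.8  0.02]
spanner in flats (mm) [ 0.4 -3.8 13. ]
```

View pics/side_dr.png

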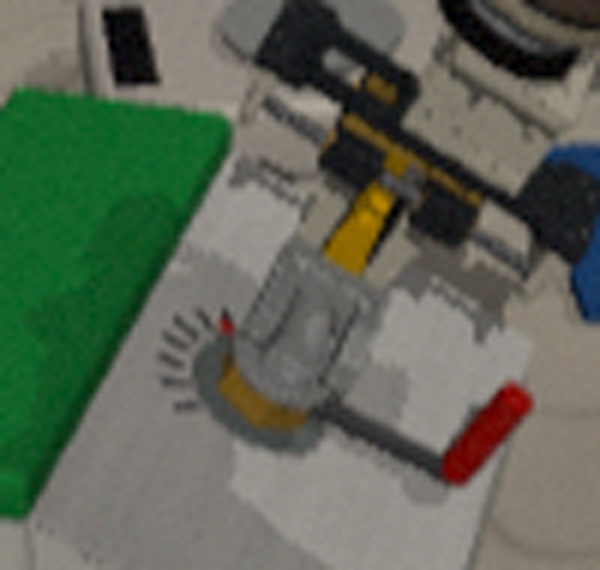

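```bash
python3 -m creep '[{"translation":[0,0,0.003],"rot":[0,0,0],"jaw":0.01},{"translation":[0,0,0.003],"rot":[0,0,0],"jaw":0.01},{"translation":[0,0,0.003],"rot":[0,0,0],"jaw":0.01},{"translation":[0,0,0],"rot":[0,0,0],"jaw":0.01},{"translation":[0,0,0],"rot":[0,0,0],"jaw":0.01}]' && python3 look.py e
```

```text
clock: 16.15
position: [0.5392, -0.244, 0.1486]
ee_rot: [2.068, 1.794, 0.447]
force: [0.5, 0.5, -3.0]
width: 0.233
[ 0.5392 -0.244   0.1486] x [0.141 0.99  0.   ] z [ 0.464 -0.066 -0.883]
16.15 [ 0.69  0.34 -0.34  2.15 -0.03  0.19  0.28] [ 0.5  0.5 -3. ] [0.04 0.77 0.01]
spanner in flats (mm) [ 0.4 -3.8  4.3]
```

```bash
python3 -m creep '[{"translation":[0,0,0.0015],"rot":[0,0,0],"jaw":0.01},{"translation":[0,0,0.0015],"rot":[0,0,0],"jaw":0.01},{"translation":[0,0,0.0015],"rot":[0,0,0],"jaw":0.01},{"translation":[0,0,0],"rot":[0,0,0],"jaw":0.01}]' && python3 look.py f
```

```text
clock: 16.58
position: [0.5413, -0.2444, 0.1447]
ee_rot: [2.068, 1.794, 0.447]
force: [0.2, 0.7, -2.9]
width: 0.231
[ 0.5413 -0.2444  0.1447] x [0.141 0.99  0.   ] z [ 0.465 -0.066 -0.883]
16.5833 [ 0.68  0.34 -0.34  2.15 -0.03  0.19  0.27] [ 0.2  0.7 -2.9] [ 0.01  0.78 -0.02]
spanner in flats (mm) [ 0.5 -3.9 -0.2]
```

View pics/side_fr.png

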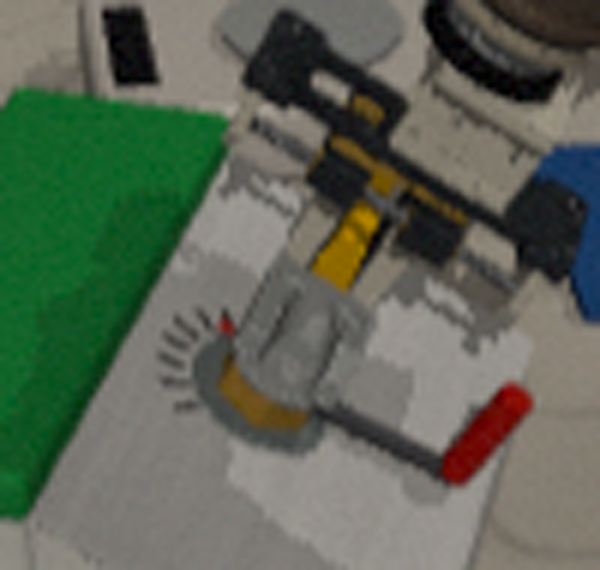

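View pics/top_fr.png

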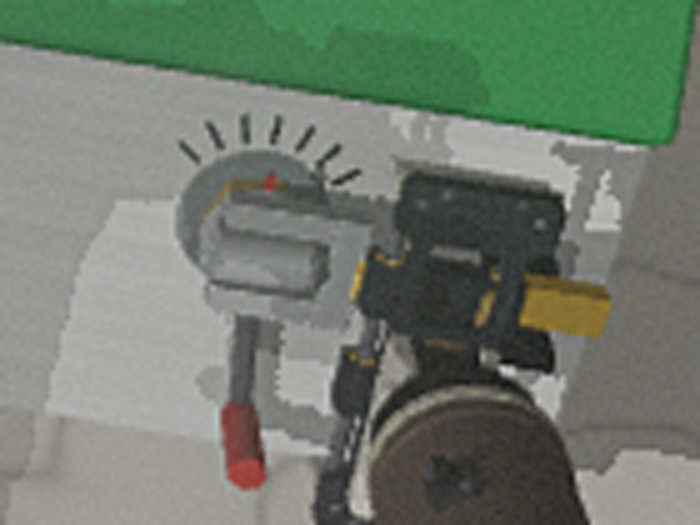

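```bash
python3 -m creep '[{"translation":[0,0,0.001],"rot":[0,0,0],"jaw":0.01},{"translation":[0,0,0.001],"rot":[0,0,0],"jaw":0.01},{"translation":[0,0,0.001],"rot":[0,0,0],"jaw":0.01},{"translation":[0,0,0],"rot":[0,0,0],"jaw":0.01}]' && python3 -c "
from h import *
s=arm.observe(); T=cur(); show(T); print(s['force'].round(1),s['ft_torque'].round(2)); q=np.load('p.npy')[:3]
l=T@np.r_[OFF,1]; print((shkR(q).inv().apply(l[:3]-shk(q,0,0,.03))*1e3).round(1))"
```

```text
clock: 17.02
position: [0.5418, -0.2445, 0.144]
ee_rot: [2.067, 1.794, 0.446]
force: [-22.6, 6.4, 31.3]
width: 0.234
[ 0.5418 -0.2445  0.144 ] x [ 0.141  0.99  -0.001] z [ 0.465 -0.068 -0.883]
[-22.6   6.4  31.3] [0.93 1.92 0.28]
[ 0.6 -3.9 -1.1]
```

```bash
python3 -m creep '[{"translation":[0,0,-0.002],"rot":[0,0,0],"jaw":0.01},{"translation":[0,0,0],"rot":[0,0,0],"jaw":0.01},{"translation":[0,0,0],"rot":[0,0,0],"jaw":0.05},{"translation":[0,0,0],"rot":[0,0,0],"jaw":0.05},{"translation":[0,0,0],"rot":[0,0,0],"jaw":0.05},{"translation":[0,0,0],"rot":[0,0,0],"jaw":0.05},{"translation":[0,0,-0.01],"rot":[0,0,0],"jaw":0.05},{"translation":[0,0,-0.02],"rot":[0,0,0],"jaw":0.05},{"translation":[0,0,-0.03],"rot":[0,0,0],"jaw":0.05},{"translation":[0,0,-0.035],"rot":[0,0,0],"jaw":0.05},{"translation":[0,0,-0.035],"rot":[0,0,0],"jaw":0.05}]' && python3 look.py g
```

```text
clock: 17.93
position: [0.4804, -0.235, 0.26]
ee_rot: [2.068, 1.796, 0.447]
force: [-0.5, -1.0, 0.6]
width: 0.544
[ 0.4804 -0.235   0.26  ] x [0.14 0.99 0.  ] z [ 0.464 -0.065 -0.883]
17.9333 [ 0.93  0.09 -0.5   2.12 -0.2   0.48  0.45] [-0.5 -1.   0.6] [ 0.02  0.41 -0.05]
spanner in flats (mm) [ 1.000e-01 -3.100e+00  1.306e+02]
```

View pics/side_gr.png

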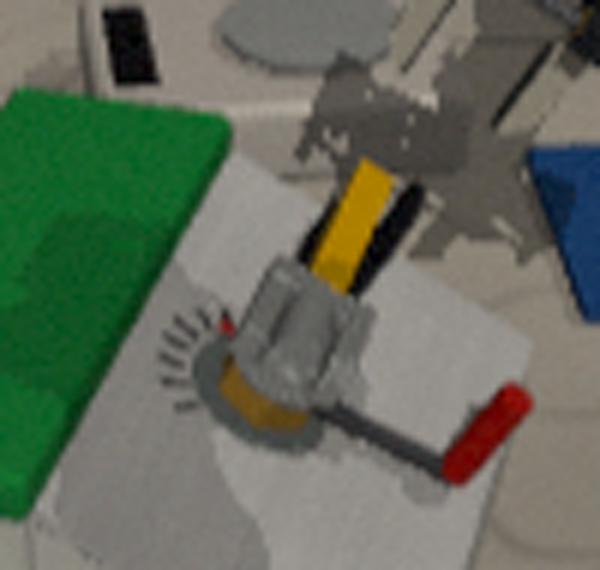

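View pics/top_gr.png

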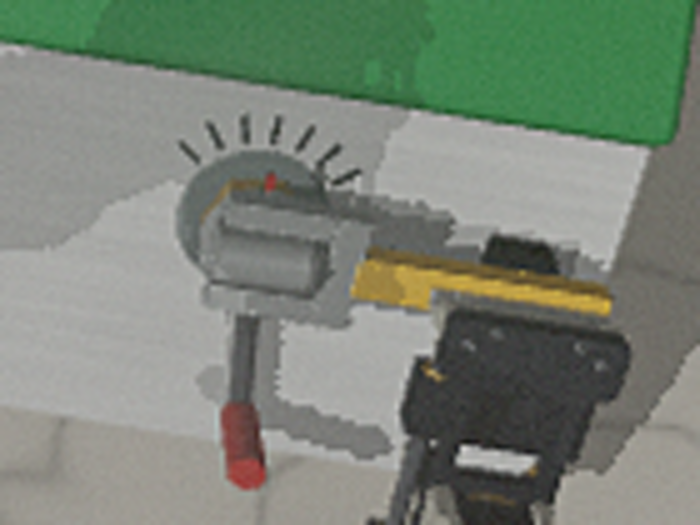

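```bash
python3 - <<'E'
from h import *
q=np.load('p.npy')[:3]
for a in (182,185,188,191):
    t=np.radians(a)
    for z in (.012,.074):
        X=shk(q,.11*np.cos(t),.11*np.sin(t),z); print(a,z,proj('top',X).round(1),proj('side',X).round(1))
print('meas top base (407.2,231) top (409.2,245.6); side base (370.8,173.3) top (381.3,160.5)')
for s,t in (((370.8,173.3),(407.2,231)),((381.3,160.5),(409.2,245.6)),((375.75,162.3),(409.3,240.7))):
    X,e=tri(s,t); l=shkR(q).inv().apply(X-shk(q,0,0,0)); print((l*1e3).round(1),np.degrees(np.arctan2(l[1],l[0]))%360,e)
E
```

```text
182 0.012 [403.4 232.5] [369.9 175.4]
182 0.074 [405.  244.9] [380.9 162.5]
185 0.012 [405.5 232.8] [370.2 174.2]
185 0.074 [407.3 245.2] [381.1 161.4]
188 0.012 [407.7 232.9] [370.3 173.1]
188 0.074 [409.5 245.3] [381.2 160.2]
191 0.012 [409.9 232.9] [370.4 171.9]
191 0.074 [411.8 245.3] [381.2 159. ]
meas top base (407.2,231) top (409.2,245.6); side base (370.8,173.3) top (381.3,160.5)
[-107.1  -13.7   11. ] 187.292119138741 0.8035519197087839
[-109.8  -14.7   73.9] 187.61204450098046 0.05563267320096642
[-102.   -14.4   59.4] 188.0259952093014 0.5667248835108056
```

```bash
cat > fk.py <<'E'
from h import *
import itertools
D=[([1.13938733,0.43520482,0.02493919,1.57412127,-0.01158845,1.13400719,-0.07510936],[.2016,-.5911,.2399],[-3.0977,-.5138,.0006]),
([.86,.37,-.11,1.38,.04,1.39,-.12],[.3994,-.474,.3607],[2.95,1.078,0]),
([.34,.23,-.55,1.6,.12,1.34,.12],[.5196,.0012,.3599],[1.798,2.576,0]),
([.2,.44,-.82,1.94,.4,.93,.82],[.468,.1539,.1575],[.116,-3.135,.001]),
([.13,.54,-.74,2.01,.52,.78,.72],[.4723,.1535,.0862],[-.102,3.137,.001]),
([-.08,.58,-.73,1.93,.52,.83,.54],[.4643,.2568,.0859],[.102,-3.139,.003]),
([.07,.6,-.77,1.75,.49,.99,.83],[.5443,.2057,.1346],[.236,-3.129,.001]),
([.01,.72,-.68,1.83,.61,.81,.73],[.543,.2081,.0351],[.242,-3.13,.001]),
([.12,.46,-.85,1.57,.36,1.27,.95],[.5446,.2073,.2822],[-.24,3.13,.001]),
([.64,.27,-.35,1.67,.1,1.21,.12],[.4798,-.2416,.3007],[2.376,2.056,-.006]),
([.81,.18,-.44,2.14,-.12,.37,.36],[.5052,-.2298,.2194],[2.062,1.808,.448]),
([.75,.27,-.39,2.15,-.06,.27,.31],[.5257,-.2419,.1787],[2.068,1.795,.447]),
([.69,.34,-.34,2.15,-.03,.19,.28],[.5392,-.244,.1486],[2.068,1.794,.447]),
([.93,.09,-.5,2.12,-.2,.48,.45],[.4804,-.235,.26],[2.068,1.796,.447])]
def fk(q,v,sg):
    d1,L1,L2,Lt,o1,o7,a3,a4=v[:8]
    R=Rot.from_euler('z',sg[0]*q[0]+o1)*Rot.from_euler('y',q[1]); p=np.array([0,0,d1])
    R=R*Rot.from_euler('z',sg[1]*q[2]); p=p+R.apply([a3,0,L1])
    R=R*Rot.from_euler('y',q[3])*Rot.from_euler('z',sg[2]*q[4]); p=p+R.apply([a4,0,L2])
    R=R*Rot.from_euler('y',q[5])*Rot.from_euler('z',sg[3]*q[6]+o7); p=p+R.apply([0,0,Lt])
    return p,R
def res(v,sg):
    r=[]
    for q,p,w in D:
        a,R=fk(q,v,sg); r+=list((a-p)*5); r+=list((R.as_matrix()-Rot.from_rotvec(w).as_matrix()).ravel()*.5)
    return np.array(r)
if __name__=='__main__':
    best=[]
    for sg in itertools.product((1,-1),repeat=4):
        for o in (-.1,.8,-.8,-2.4):
          for o7 in (0,1.57,3.14,-1.57):
            r=least_squares(res,[.36,.42,.4,.2,o,o7,0,0],args=(sg,)); best.append((r.cost,sg,r.x))
    best.sort(key=lambda b:b[0])
    for b in best[:3]: print(b[0],b[1],b[2].round(4))
    import pickle; pickle.dump(best[0],open('fk.pkl','wb'))
    for q,p,w in D: print(((fk(q,best[0][2],best[0][1])[0]-p)*1e3).round(0),end=' ')
E
python3 fk.py
```

```text
0.01104980799792404 (-1, -1, -1, -1) [ 0.2785  0.5509  0.4329  0.3543 -0.0856  1.4857 -0.0098  0.0081]
0.011049807997924085 (-1, -1, -1, -1) [ 0.2785  0.5509  0.4329  0.3543 -0.0856  1.4857 -0.0098  0.0081]
0.011049807997924113 (-1, -1, -1, -1) [ 0.2785  0.5509  0.4329  0.3543 -0.0856  1.4857 -0.0098  0.0081]
[-4. 13. -3.] [-3.  3. -3.] [ 3.  5. -2.] [4. 3. 3.] [2. 2. 2.] [-1. -1.  4.] [ 7. -2.  5.] [ 5. -7.  5.] [5. 1. 4.] [2. 6. 0.] [ 3.  1. -5.] [-3.  3. -3.] [-1.  0. -2.] [ 6. -1. -5.]
```

```bash
cat > ik.py <<'E'
from fk import *
import pickle
_,SG,V=pickle.load(open('fk.pkl','rb'))
LO=np.array([-2.62,-.44,-1.27,.08,-1.32,.12,-2.74]); HI=np.array([2.62,2.09,1.32,2.57,4.46,2,2.74])
def ik(T,q0):
    Rt=T[:3,:3]
    def f(q):
        p,R=fk(q,V,SG); return np.r_[(p-T[:3,3])*10,(Rot.from_matrix(Rt.T@R.as_matrix())).as_rotvec()*3,(q-q0)*.02]
    r=least_squares(f,np.clip(q0,LO+.001,HI-.001),bounds=(LO,HI)); p,R=fk(r.x,V,SG)
    return r.x, np.linalg.norm(p-T[:3,3])*1e3, np.degrees(Rot.from_matrix(Rt.T@R.as_matrix()).magnitude())
def knob(q,th,h,opt=1,tilt=0,rad=.11,twist=0):
    t=np.radians(th); Rd=shkR(q); tx=np.radians(th+twist)
    x=Rd.apply([opt*np.cos(tx),opt*np.sin(tx),0]); z=-Rd.apply([0,0,1]); 
    M=np.eye(4); M[:3,:3]=np.c_[x,np.cross(z,x),z]
    if tilt: # rotate about world shaker y to make tool more vertical
        yd=Rd.apply([0,1,0]); M[:3,:3]=Rot.from_rotvec(yd*np.radians(tilt)).as_matrix()@M[:3,:3]
    M[:3,3]=shk(q,rad*np.cos(t),rad*np.sin(t),h); return M
E
python3 - <<'E'
from ik import *
q=np.load('p.npy')[:3]; j0=arm.observe()['joints']
for opt in (1,-1):
  for tilt in (0,14):
    print('opt',opt,'tilt',tilt); j=j0
    for th,h in ((187.6,.14),(187.6,.06),(165,.06),(140,.06),(117,.06),(105,.06)):
        M=knob(q,th,h,opt,tilt); j,e,a=ik(M,j); print(th,h,M[:3,3].round(3),'z',M[:3,2].round(2),j.round(2),round(e,1),round(a,1))
E
```

```text
opt 1 tilt 0
187.6 0.14 [ 0.407 -0.165  0.182] z [ 0.46 -0.07 -0.88] [ 1.65  0.09 -1.27  2.41 -0.3   0.26  2.24] 0.3 0.0
187.6 0.06 [ 0.444 -0.17   0.112] z [ 0.46 -0.07 -0.88] [ 1.34  0.53 -1.27  2.44  1.58  0.41  0.33] 0.1 0.0
165 0.06 [ 0.453 -0.128  0.113] z [ 0.46 -0.07 -0.88] [ 1.21  0.5  -1.27  2.46  1.63  0.45 -0.23] 0.0 0.0
140 0.06 [ 0.478 -0.089  0.123] z [ 0.46 -0.07 -0.88] [ 1.07  0.49 -1.27  2.42  1.54  0.51 -0.71] 0.0 0.0
117 0.06 [ 0.512 -0.066  0.14 ] z [ 0.46 -0.07 -0.88] [ 0.98  0.48 -1.25  2.34  1.42  0.54 -1.03] 0.0 0.0
105 0.06 [ 0.532 -0.06   0.15 ] z [ 0.46 -0.07 -0.88] [ 0.94  0.48 -1.24  2.29  1.35  0.56 -1.18] 0.0 0.0
opt 1 tilt 14
187.6 0.14 [ 0.407 -0.165  0.182] z [ 0.24 -0.03 -0.97] [ 1.08  0.14 -0.8   2.22  0.08  0.59  1.8 ] 0.0 0.0
187.6 0.06 [ 0.444 -0.17   0.112] z [ 0.24 -0.03 -0.97] [ 0.79  0.32 -0.57  2.23  0.31  0.41  1.55] 0.0 0.0
165 0.06 [ 0.453 -0.128  0.113] z [ 0.24 -0.03 -0.97] [ 0.58  0.29 -0.44  2.24  0.25  0.4   1.12] 0.0 0.0
140 0.06 [ 0.478 -0.089  0.123] z [ 0.24 -0.03 -0.97] [ 0.35  0.28 -0.3   2.2   0.19  0.43  0.64] 0.0 0.0
117 0
[... 815 characters left out ...]
  0.31  0.8   2.28 -1.06  0.27 -1.95] 0.0 0.0
opt -1 tilt 14
187.6 0.14 [ 0.407 -0.165  0.182] z [ 0.24 -0.03 -0.97] [ 0.65  0.11 -0.32  2.22 -0.06  0.59 -1.19] 0.0 0.0
187.6 0.06 [ 0.444 -0.17   0.112] z [ 0.24 -0.03 -0.97] [ 0.53  0.29 -0.24  2.23  0.03  0.39 -1.3 ] 0.0 0.0
165 0.06 [ 0.453 -0.128  0.113] z [ 0.24 -0.03 -0.97] [ 0.31  0.27 -0.11  2.24 -0.02  0.39 -1.74] 0.0 0.0
140 0.06 [ 0.478 -0.089  0.123] z [ 0.24 -0.03 -0.97] [ 0.08  0.27  0.04  2.2  -0.06  0.43 -2.25] 0.0 0.0
117 0.06 [ 0.512 -0.066  0.14 ] z [ 0.24 -0.03 -0.97] [-0.09  0.29  0.16  2.12 -0.1   0.49 -2.67] 0.0 0.0
105 0.06 [ 0.532 -0.06   0.15 ] z [ 0.24 -0.03 -0.97] [-0.32  0.32  0.43  2.07 -0.26  0.55 -2.74] 0.0 0.0
```

```bash
python3 - <<'E'
from ik import *
q=np.load('p.npy')[:3]
T=cur(); T=plan(T,knob(q,187.6,.14,1,16)); show(T)
D=plan(T,knob(q,187.6,.055,1,16),vmax=.02); show(D)
E
```

```text
17 x [0.0079, -0.0022, 0.0031] [0.7, 0.83, -5.7]
[ 0.4067 -0.1647  0.1815] x [-0.978  0.005 -0.207] z [ 0.207 -0.029 -0.978]
5 x [-0.0048, -0.0006, 0.0162] [0.0, 0.01, 0.01]
[ 0.4468 -0.1702  0.1073] x [-0.979  0.006 -0.206] z [ 0.206 -0.029 -0.978]
```

```bash
python3 -m creep '[{"translation":[0.008,-0.002,0.003],"rot":[0.7,0.83,-5.7],"jaw":0.042},{"translation":[0.008,-0.002,0.003],"rot":[0.7,0.83,-5.7],"jaw":0.042},{"translation":[0.008,-0.002,0.003],"rot":[0.7,0.83,-5.7],"jaw":0.042},{"translation":[0.008,-0.002,0.003],"rot":[0.7,0.83,-5.7],"jaw":0.042},{"translation":[0.008,-0.002,0.003],"rot":[0.7,0.83,-5.7],"jaw":0.042},{"translation":[0.008,-0.002,0.003],"rot":[0.7,0.83,-5.7],"jaw":0.042},{"translation":[0.008,-0.002,0.003],"rot":[0.7,0.83,-5.7],"jaw":0.042},{"translation":[0.008,-0.002,0.003],"rot":[0.7,0.83,-5.7],"jaw":0.042},{"translation":[0.008,-0.002,0.003],"rot":[0.7,0.83,-5.7],"jaw":0.042},{"translation":[0.008,-0.002,0.003],"rot":[0.7,0.83,-5.7],"jaw":0.042},{"translation":[0.008,-0.002,0.003],"rot":[0.7,0.83,-5.7],"jaw":0.042},{"translation":[0.008,-0.002,0.003],"rot":[0.7,0.83,-5.7],"jaw":0.042}]' 10 && python3 -m creep '[{"translation":[0.008,-0.002,0.003],"rot":[0.7,0.83,-5.7],"jaw":0.042},{"translation":[0.008,-0.002,0.003],"rot":[0.7,0.83,-5.7],"jaw":0.042},{"translation":[0.008,-0.002,0.003],"rot":[0.7,0.83,-5.7],"jaw":0.042},{"translation":[0.008,-0.002,0.003],"rot":[0.7,0.83,-5.7],"jaw":0.042},{"translation":[0.008,-0.002,0.003],"rot":[0.7,0.83,-5.7],"jaw":0.042},{"translation":[0,0,0],"rot":[0,0,0],"jaw":0.042},{"translation":[0,0,0],"rot":[0,0,0],"jaw":0.042}]'; python3 - <<'E'
from ik import *
q=np.load('p.npy')[:3]; s=arm.observe(); print(s['joints'].round(2))
T=cur(); show(T); T=plan(T,knob(q,187.6,.14,1,16),N=2); show(T)
D=plan(T,knob(q,187.6,.055,1,16),vmax=.02); show(D)
E
```

```text
clock: 19.03
position: [0.4421, -0.1626, 0.2034]
ee_rot: [0.702, 2.778, 0.125]
force: [-0.5, 0.5, 0.7]
width: 0.457
clock: 19.62
position: [0.4067, -0.1603, 0.179]
ee_rot: [0.015, 2.939, -0.033]
force: [-0.2, -0.2, -0.6]
width: 0.455
[ 0.96  0.18 -0.75  2.19  0.17  0.62  1.67]
[ 0.4067 -0.1603  0.179 ] x [-0.979  0.008 -0.202] z [ 0.201 -0.023 -0.979]
2 x [-0.0006, -0.0022, -0.0016] [0.17, -0.14, -0.05]
[ 0.4072 -0.1646  0.1825] x [-0.978  0.006 -0.206] z [ 0.206 -0.029 -0.978]
5 x [-0.0046, -0.0006, 0.0164] [0.0, 0.0, -0.0]
[ 0.4466 -0.1701  0.1071] x [-0.978  0.006 -0.206] z [ 0.206 -0.029 -0.978]
```

Correct and go partway down (~45 mm), then look.

```bash
python3 -m creep '[{"translation":[-0.0006,-0.0022,-0.0016],"rot":[0.15,-0.15,0],"jaw":0.042},{"translation":[-0.0006,-0.0022,-0.0016],"rot":[0.15,-0.15,0],"jaw":0.042},{"translation":[-0.0046,-0.0006,0.0164],"rot":[0,0,0],"jaw":0.042},{"translation":[-0.0046,-0.0006,0.0164],"rot":[0,0,0],"jaw":0.042},{"translation":[-0.0025,-0.0003,0.008],"rot":[0,0,0],"jaw":0.042},{"translation":[0,0,0],"rot":[0,0,0],"jaw":0.042}]'; python3 - <<'E'
from ik import *
q=np.load('p.npy')[:3]; s=arm.observe(); print(s['joints'].round(2),s['force'].round(1))
T=cur(); show(T)
D=plan(T,knob(q,187.6,.055,1,16),N=3); show(D)
for c,(x0,y0,x1,y1,S) in {'top':(360,150,500,270,5),'side':(295,95,415,190,6)}.items():
    im=np.ascontiguousarray(optics.get_image(c)[y0:y1,x0:x1,::-1]); im=cv2.resize(im,None,fx=S,fy=S,interpolation=cv2.INTER_CUBIC)
    px=lambda X: tuple(((proj(c,X)+.5-[x0,y0])*S).astype(int))
    for y in (-.021,.021): cv2.line(im,px((T@[0,y,.014,1])[:3]),px((T@[0,y,-.03,1])[:3]),(255,255,0),1)
    K=knob(q,187.6,.074); cv2.circle(im,px(K[:3,3]),4,(255,0,255),1)
    cv2.imwrite(f'pics/{c}_k1.png',im)
E
```

```text
clock: 20.12
position: [0.4275, -0.1676, 0.1442]
ee_rot: [0.013, 2.934, -0.04]
force: [0.1, -1.0, -0.3]
width: 0.455
[ 0.87  0.27 -0.69  2.2   0.3   0.54  1.54] [ 0.1 -1.  -0.3]
[ 0.4275 -0.1676  0.1442] x [-0.979  0.006 -0.206] z [ 0.206 -0.028 -0.978]
3 x [-0.0037, -0.0005, 0.0133] [0.03, -0.0, -0.01]
[ 0.4466 -0.1703  0.1075] x [-0.979  0.006 -0.206] z [ 0.206 -0.029 -0.978]
```

View pics/top_k1.png

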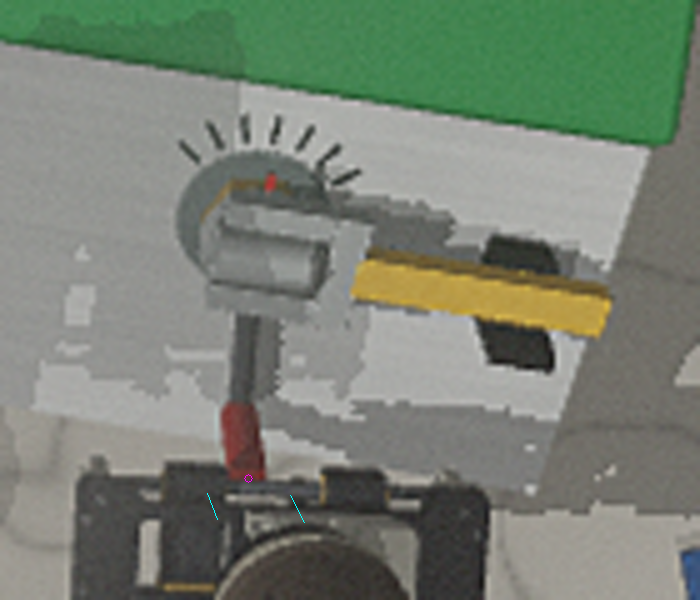

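View pics/side_k1.png

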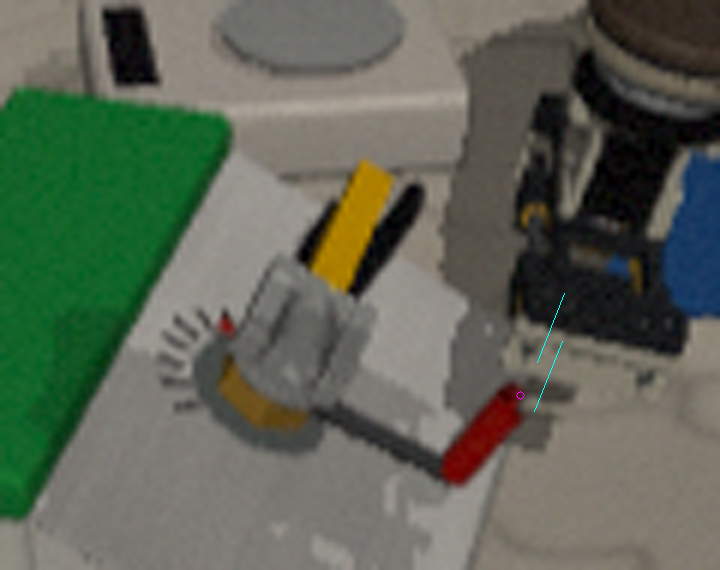

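```bash
python3 -m creep '[{"translation":[-0.0037,-0.0005,0.0133],"rot":[0,0,0],"jaw":0.042},{"translation":[-0.0037,-0.0005,0.0133],"rot":[0,0,0],"jaw":0.042},{"translation":[-0.0037,-0.0005,0.0133],"rot":[0,0,0],"jaw":0.042},{"translation":[0,0,0],"rot":[0,0,0],"jaw":0.03},{"translation":[0,0,0],"rot":[0,0,0],"jaw":0.03},{"translation":[0,0,0],"rot":[0,0,0],"jaw":0.03}]'; cat > lk.py <<'E'
from ik import *
import sys
q=np.load('p.npy')[:3]; s=arm.observe(); T=cur(); print('joints',s['joints'].round(2),'F',s['force'].round(1),'w',round(s['width']*91.8,1))
l=shkR(q).inv().apply(T[:3,3]-shk(q,0,0,0)); print('tcp deck mm',(l*1e3).round(1),'ang',np.degrees(np.arctan2(l[1],l[0]))%360,'r',np.hypot(*l[:2])); 
fd=shkR(q).inv().apply(s['force']); print('F deck',fd.round(1), 'tangential(cw)',round(fd[0]*l[1]/np.hypot(*l[:2])-fd[1]*l[0]/np.hypot(*l[:2]),1))
x=shkR(q).inv().apply(T[:3,0]); print('toolx ang',np.degrees(np.arctan2(x[1],x[0]))%360)
if len(sys.argv)>1:
  for c,(x0,y0,x1,y1,S) in {'top':(345,150,505,270,5),'side':(275,95,405,195,6)}.items():
    im=optics.get_image(c)[y0:y1,x0:x1,::-1]; cv2.imwrite(f'pics/{c}_{sys.argv[1]}.png',cv2.resize(im,None,fx=S,fy=S,interpolation=cv2.INTER_CUBIC))
E
python3 lk.py k2
```

```text
clock: 20.72
position: [0.4461, -0.1703, 0.1093]
ee_rot: [0.012, 2.933, -0.042]
force: [-0.4, 0.4, 0.1]
width: 0.337
joints [ 0.77  0.35 -0.61  2.21  0.41  0.46  1.43] F [-0.4  0.4  0.1] w 30.9
tcp deck mm [-108.6  -14.7   56.9] ang 187.70407317273168 r 0.10954650329879102
F deck [-0.4  0.3  0.3] tangential(cw) 0.3
toolx ang 187.94350144832558
```

View pics/side_k2.png

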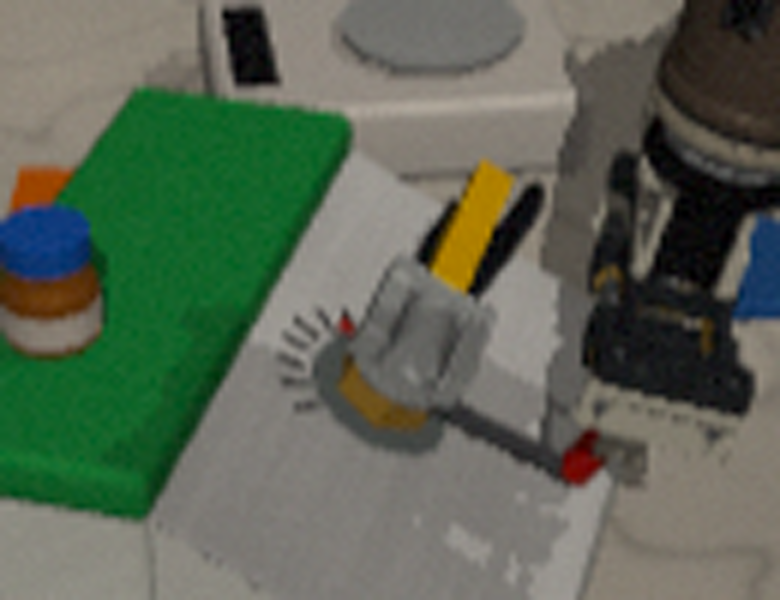

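```bash
cat > arc.py <<'E'
from ik import *
import sys
q=np.load('p.npy')[:3]; T=cur()
for a in sys.argv[1:]:
    T=plan(T,knob(q,float(a),.057,1,16),N=4); 
E
python3 arc.py 168 148 128 116
```

```text
4 x [-0.0002, 0.0095, -0.0001] [-0.0, 0.02, 4.91]
4 x [-0.0003, 0.0095, -0.001] [-0.0, 0.0, 5.0]
4 x [-0.0002, 0.0095, -0.0017] [-0.0, 0.0, 5.0]
4 x [-0.0001, 0.0056, -0.0014] [0.0, 0.0, 3.0]
```

```bash
python3 -m creep '[{"translation":[0,0.0095,0],"rot":[0,0,4.9],"jaw":0.03},{"translation":[0,0.0095,0],"rot":[0,0,4.9],"jaw":0.03},{"translation":[0,0.0095,0],"rot":[0,0,4.9],"jaw":0.03},{"translation":[0,0.0095,0],"rot":[0,0,4.9],"jaw":0.03},{"translation":[0,0,0],"rot":[0,0,0],"jaw":0.03}]' && python3 lk.py k3 && python3 arc.py 148 128 116
```

```text
clock: 21.23
position: [0.4517, -0.1318, 0.1092]
ee_rot: [0.514, 2.885, 0.011]
force: [-0.3, 0.0, 0.6]
width: 0.33
joints [ 0.59  0.32 -0.5   2.23  0.36  0.44  1.04] F [-0.3  0.   0.6] w 30.3
tcp deck mm [-108.5   24.2   56.8] ang 167.43276656417254 r 0.11116657727280317
F deck [-0.  -0.   0.7] tangential(cw) -0.0
toolx ang 167.42458439360576
4 x [-0.0006, 0.0096, -0.0012] [0.01, 0.01, 5.07]
4 x [-0.0002, 0.0094, -0.0017] [-0.0, 0.0, 5.0]
4 x [-0.0001, 0.0056, -0.0014] [-0.0, 0.0, 3.0]
```

View pics/side_k3.png

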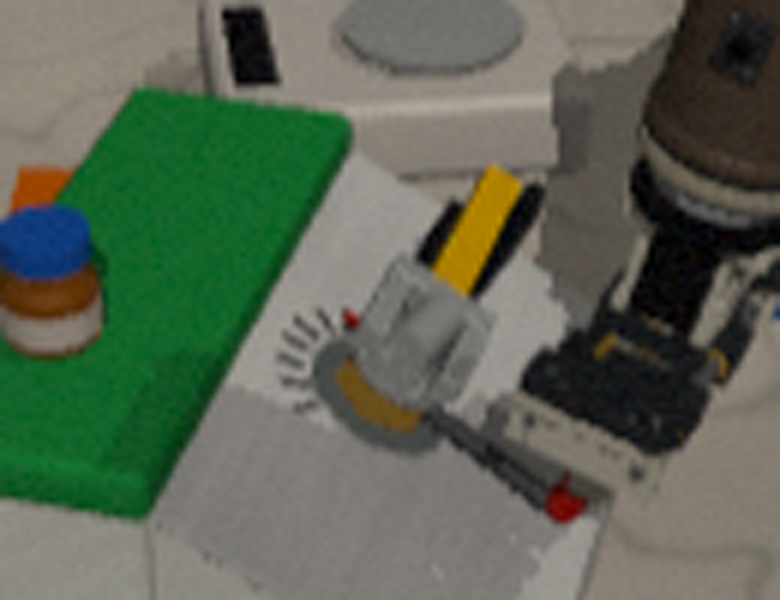

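View pics/top_k3.png

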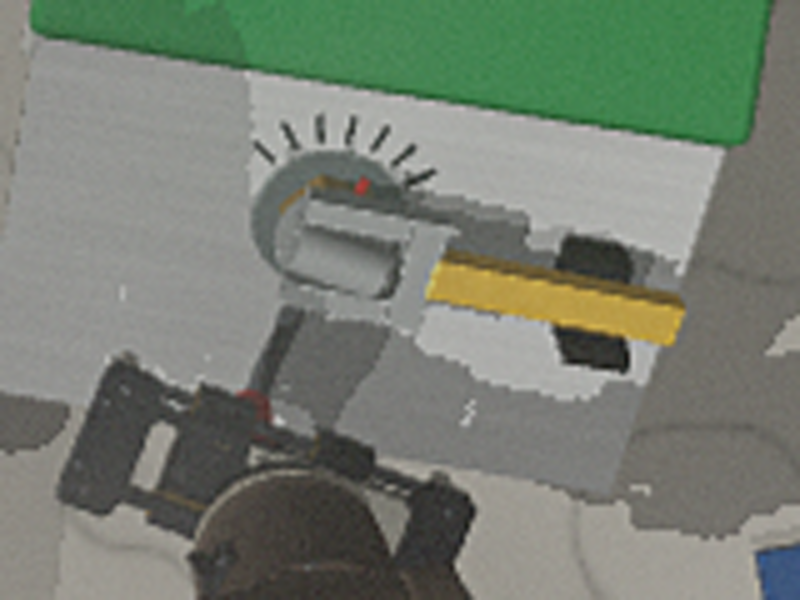

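```bash
python3 -m creep '[{"translation":[-0.0005,0.0095,-0.001],"rot":[0,0,5],"jaw":0.03},{"translation":[-0.0005,0.0095,-0.001],"rot":[0,0,5],"jaw":0.03},{"translation":[0,0,0],"rot":[0,0,0],"jaw":0.03}]' && python3 lk.py k4 && python3 arc.py 148 128 116
```

```text
clock: 21.58
position: [0.4587, -0.1153, 0.1116]
ee_rot: [0.762, 2.833, 0.038]
force: [-1.7, -0.2, -0.4]
width: 0.328
joints [ 0.51  0.31 -0.45  2.23  0.33  0.45  0.85] F [-1.7 -0.2 -0.4] w 30.2
tcp deck mm [-103.4   41.5   56.8] ang 158.10454421552606 r 0.11140058317737003
F deck [-1.6 -0.4  0.4] tangential(cw) -1.0
toolx ang 157.17257567998018
4 x [-0.0003, 0.0049, -0.0008] [0.01, 0.0, 2.58]
4 x [-0.0002, 0.0095, -0.0017] [-0.0, 0.0, 5.0]
4 x [-0.0, 0.0056, -0.0014] [-0.0, 0.01, 3.0]
```

View pics/top_k4.png

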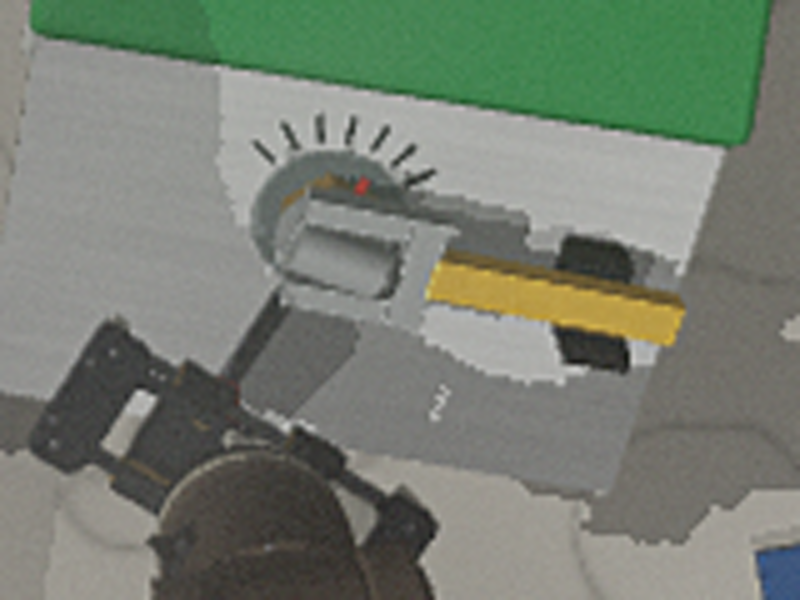

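```bash
python3 -m creep '[{"translation":[-0.0003,0.0095,-0.0014],"rot":[0,0,5],"jaw":0.03},{"translation":[-0.0003,0.0095,-0.0014],"rot":[0,0,5],"jaw":0.03},{"translation":[-0.0003,0.0095,-0.0014],"rot":[0,0,5],"jaw":0.03},{"translation":[0,0,0],"rot":[0,0,0],"jaw":0.03}]' && python3 lk.py k5 && python3 arc.py 128 116 106
```

```text
clock: 22.02
position: [0.475, -0.0923, 0.1186]
ee_rot: [1.125, 2.714, 0.078]
force: [-1.4, -0.7, 0.3]
width: 0.326
joints [ 0.39  0.3  -0.38  2.2   0.29  0.47  0.57] F [-1.4 -0.7  0.3] w 29.9
tcp deck mm [-88.7  66.6  56.8] ang 143.08114189698358 r 0.11088933644794835
F deck [-1.  -0.9  0.9] tangential(cw) -1.3
toolx ang 141.96230278794272
4 x [-0.0002, 0.0073, -0.0015] [0.01, 0.0, 3.84]
4 x [-0.0001, 0.0056, -0.0013] [0.0, 0.0, 3.0]
4 x [-0.0, 0.0046, -0.0013] [0.0, 0.0, 2.5]
```

View pics/top_k5.png

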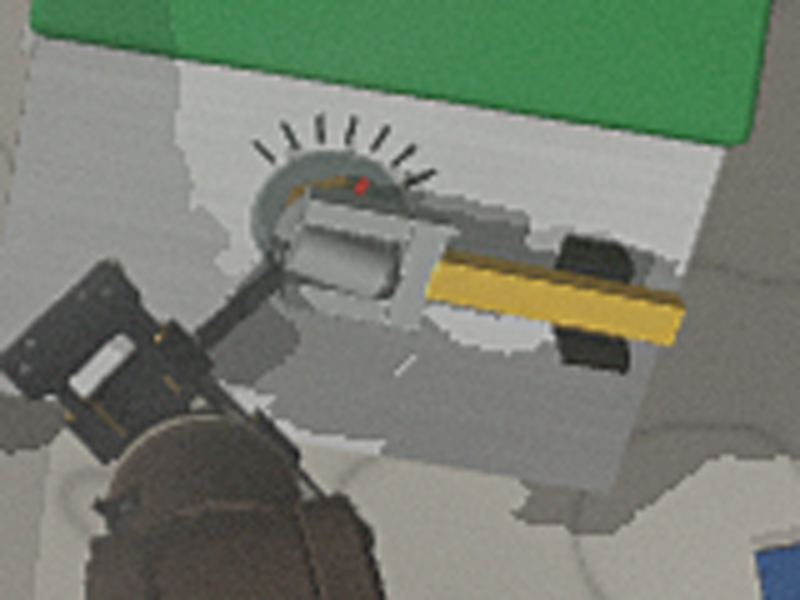

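View pics/side_k5.png

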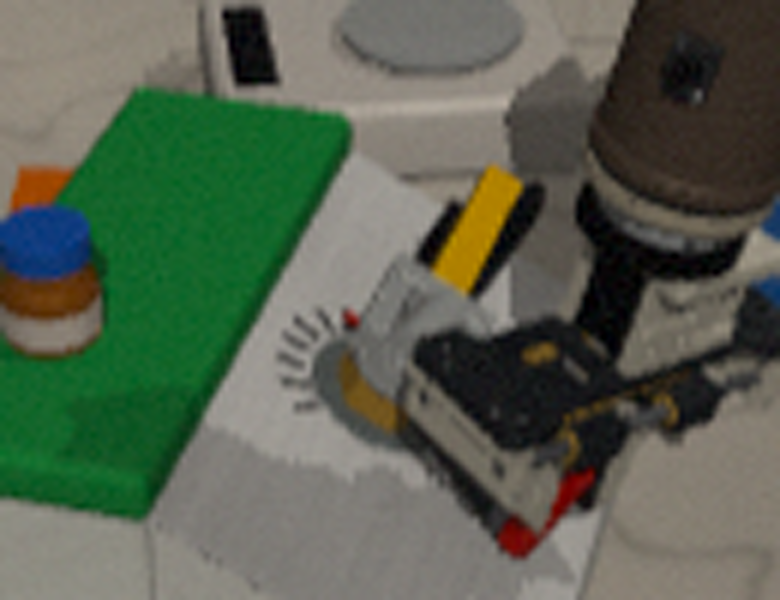

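```bash
python3 -m creep '[{"translation":[-0.0002,0.0075,-0.0015],"rot":[0,0,3.9],"jaw":0.03},{"translation":[-0.0002,0.0075,-0.0015],"rot":[0,0,3.9],"jaw":0.03},{"translation":[-0.0002,0.0075,-0.0015],"rot":[0,0,3.9],"jaw":0.03},{"translation":[-0.0002,0.0075,-0.0015],"rot":[0,0,3.9],"jaw":0.03},{"translation":[0,0.006,-0.0014],"rot":[0,0,3],"jaw":0.03},{"translation":[0,0.006,-0.0014],"rot":[0,0,3],"jaw":0.03},{"translation":[0,0,0],"rot":[0,0,0],"jaw":0.03}]' && python3 lk.py k6 && python3 arc.py 116 106
```

```text
clock: 22.7
position: [0.5065, -0.0687, 0.1333]
ee_rot: [1.618, 2.466, 0.132]
force: [-2.2, -0.4, -1.4]
width: 0.328
joints [ 0.25  0.3  -0.28  2.13  0.23  0.52  0.2 ] F [-2.2 -0.4 -1.4] w 30.1
tcp deck mm [-57.1  94.3  56.7] ang 121.20201707456386 r 0.11030036323081047
F deck [-2.5 -0.7 -0.2] tangential(cw) -2.5
toolx ang 120.53534134632733
4 x [-0.0001, 0.0025, -0.0007] [0.0, -0.0, 1.42]
4 x [0.0, 0.0046, -0.0012] [0.0, -0.0, 2.5]
```

View pics/top_k6.png

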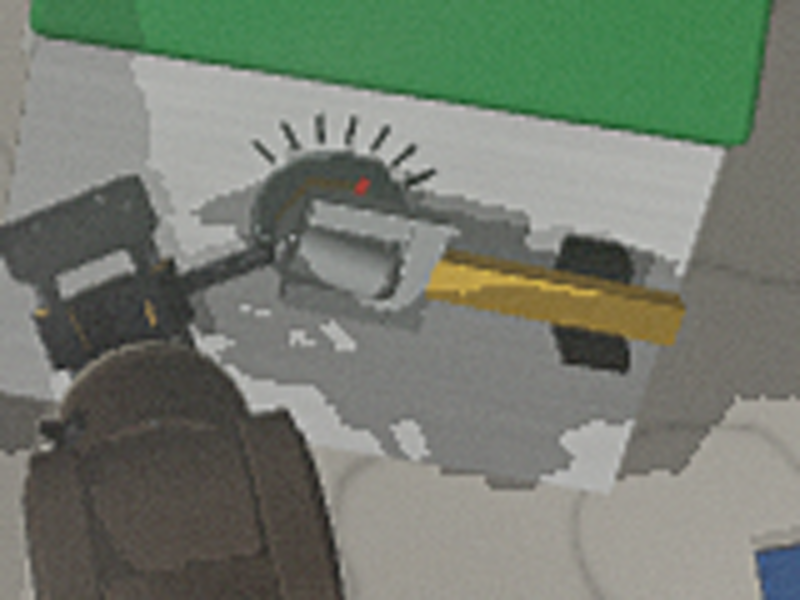

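Still turning freely, with the pointer steady at about (361,186). I'll continue in smaller steps.

```bash
python3 -m creep '[{"translation":[0,0.005,-0.0013],"rot":[0,0,2.7],"jaw":0.03},{"translation":[0,0.005,-0.0013],"rot":[0,0,2.7],"jaw":0.03},{"translation":[0,0.004,-0.001],"rot":[0,0,2.1],"jaw":0.03},{"translation":[0,0,0],"rot":[0,0,0],"jaw":0.03}]' && python3 lk.py
```

```text
clock: 23.13
position: [0.5185, -0.0639, 0.1394]
ee_rot: [1.78, 2.358, 0.15]
force: [-1.3, -0.3, -1.5]
width: 0.324
joints [ 0.21  0.31 -0.25  2.1   0.21  0.54  0.08] F [-1.3 -0.3 -1.5] w 29.7
tcp deck mm [-44.4 100.9  56.9] ang 113.7390812210262 r 0.1101919380049172
F deck [-1.8 -0.5 -0.8] tangential(cw) -1.9
toolx ang 113.17983028537155
```

```bash
python3 -m creep '[{"translation":[0,0.004,-0.001],"rot":[0,0,2.1],"jaw":0.03},{"translation":[0,0.004,-0.001],"rot":[0,0,2.1],"jaw":0.03},{"translation":[0,0,0],"rot":[0,0,0],"jaw":0.03}]' && python3 lk.py && python3 -m creep '[{"translation":[0,0.003,-0.0008],"rot":[0,0,1.6],"jaw":0.03},{"translation":[0,0.003,-0.0008],"rot":[0,0,1.6],"jaw":0.03},{"translation":[0,0,0],"rot":[0,0,0],"jaw":0.03}]' && python3 lk.py k7
```

```text
clock: 23.38
position: [0.5257, -0.0618, 0.1429]
ee_rot: [1.867, 2.294, 0.16]
force: [-1.5, -1.6, -1.2]
width: 0.327
joints [ 0.19  0.31 -0.23  2.09  0.2   0.56  0.01] F [-1.5 -1.6 -1.2] w 30.0
tcp deck mm [-36.7 104.   56.8] ang 109.43229513878796 r 0.11024546760393814
F deck [-1.7 -1.8 -0.5] tangential(cw) -2.2
toolx ang 109.11911712949795
clock: 23.63
position: [0.5318, -0.0603, 0.146]
ee_rot: [1.935, 2.24, 0.169]
force: [-2.3, -2.9, -0.9]
width: 0.331
joints [ 0.17  0.31 -0.22  2.07  0.19  0.57 -0.04] F [-2.3 -2.9 -0.9] w 30.4
tcp deck mm [-30.1 106.3  56.8] ang 105.83251030402154 r 0.11049112209373746
F deck [-2.  -3.2  0.1] tangential(cw) -2.8
toolx ang 105.86443888937399
```

View pics/top_k7.png

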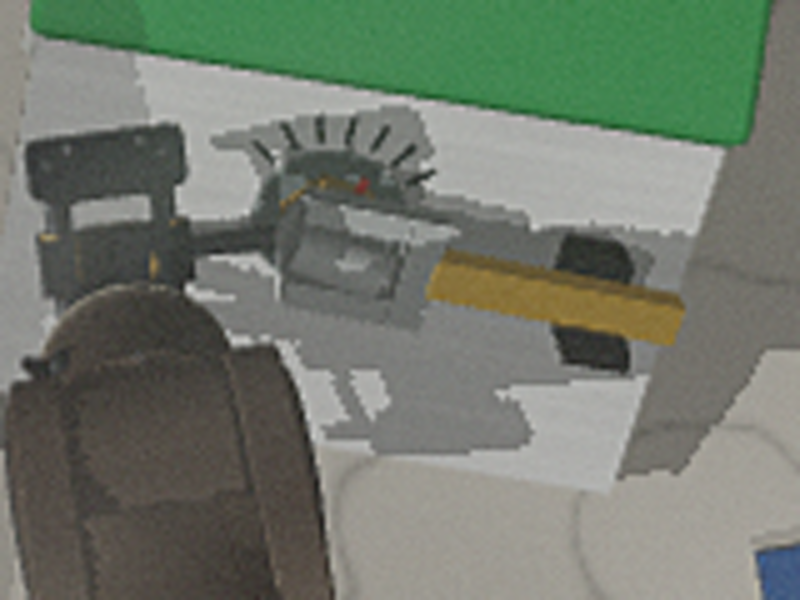

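```bash
python3 -m creep '[{"translation":[0,0.003,-0.0008],"rot":[0,0,1.6],"jaw":0.03},{"translation":[0,0,0],"rot":[0,0,0],"jaw":0.03}]' && python3 lk.py|tail -3|head -2 && python3 -m creep '[{"translation":[0,0.003,-0.0008],"rot":[0,0,1.6],"jaw":0.03},{"translation":[0,0,0],"rot":[0,0,0],"jaw":0.03}]' && python3 lk.py | tail -3
```

```text
clock: 23.9
position: [0.5345, -0.0595, 0.1474]
ee_rot: [1.967, 2.214, 0.173]
force: [-2.9, -2.1, -0.6]
width: 0.328
tcp deck mm [-27.2 107.4  56.8] ang 104.20238452995687 r 0.11081244056411252
F deck [-2.6 -2.5  0.7] tangential(cw) -3.1
clock: 24.07
position: [0.5365, -0.0594, 0.1484]
ee_rot: [2.001, 2.187, 0.175]
force: [-4.2, -2.8, -2.3]
width: 0.327
tcp deck mm [-25.  107.9  56.8] ang 103.02404905330197 r 0.1107122463326086
F deck [-4.5 -3.4 -0.3] tangential(cw) -5.1
toolx ang 102.69291843227401
```

```bash
python3 -m creep '[{"translation":[0,0.003,-0.0008],"rot":[0,0,1],"jaw":0.03},{"translation":[0,0,0],"rot":[0,0,0],"jaw":0.03}]' && python3 lk.py k8|tail -3
```

```text
clock: 24.23
position: [0.5375, -0.0594, 0.1488]
ee_rot: [2.022, 2.172, 0.173]
force: [-8.3, -4.3, -3.7]
width: 0.327
tcp deck mm [-23.9 107.9  56.7] ang 102.47152292531061 r 0.11054141338853148
F deck [-8.4 -5.4  0.3] tangential(cw) -9.4
toolx ang 101.74366595642738
```

View pics/top_k8.png

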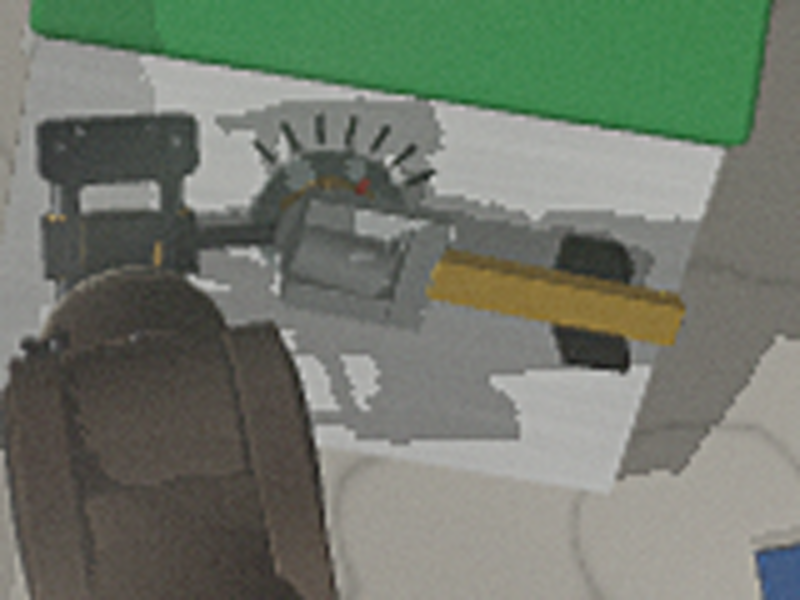

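View pics/side_k8.png

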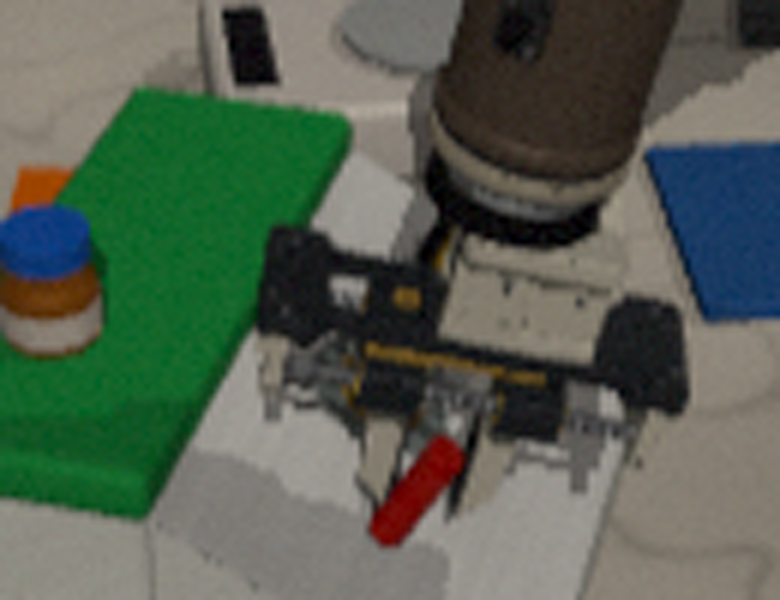

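```bash
python3 -m creep '[{"translation":[0,0.003,-0.0008],"rot":[0,0,0],"jaw":0.03},{"translation":[0,0,0],"rot":[0,0,0],"jaw":0.03},{"translation":[0,0,0],"rot":[0,0,0],"jaw":0.03}]' && python3 lk.py|tail -3
```

```text
clock: 24.58
position: [0.5383, -0.0593, 0.1491]
ee_rot: [2.023, 2.175, 0.169]
force: [-11.6, -3.9, -4.3]
width: 0.326
tcp deck mm [-23.1 108.1  56.6] ang 102.05581554334474 r 0.11057702737570019
F deck [-11.7  -5.5   1.3] tangential(cw) -12.6
toolx ang 101.79953471745678
```

```bash
python3 -m creep '[{"translation":[0,-0.006,0.001],"rot":[0,0,0],"jaw":0.03},{"translation":[0,0,0],"rot":[0,0,0],"jaw":0.05},{"translation":[0,0,0],"rot":[0,0,0],"jaw":0.05},{"translation":[0,0,0],"rot":[0,0,0],"jaw":0.05},{"translation":[0,0,0],"rot":[0,0,0],"jaw":0.05}]' && python3 lk.py | tail -4; python3 - <<'E'
from h import *
q=np.load('p.npy')[:3]; print(cur()[:3,:3].T@shkR(q).apply([0,0,1]))
E
```

```text
clock: 25.0
position: [0.538, -0.0585, 0.1499]
ee_rot: [2.015, 2.172, 0.181]
force: [0.1, 1.1, -0.6]
width: 0.531
joints [ 0.15  0.31 -0.2   2.06  0.18  0.58 -0.1 ] F [ 0.1  1.1 -0.6] w 48.7
tcp deck mm [-23.1 108.9  57.5] ang 101.9863780722258 r 0.11133081093314891
F deck [-0.3  1.1 -0.6] tangential(cw) -0.1
toolx ang 101.89096992739539
[ 0.05965303 -0.26667548 -0.96193851]
```

```bash
python3 -m creep '[{"translation":[0.001,-0.004,-0.0145],"rot":[0,0,0],"jaw":0.05},{"translation":[0.0015,-0.0067,-0.024],"rot":[0,0,0],"jaw":0.05},{"translation":[0.002,-0.008,-0.03],"rot":[0,0,0],"jaw":0.05},{"translation":[0.002,-0.008,-0.03],"rot":[0,0,0],"jaw":0.05},{"translation":[0.002,-0.01,-0.035],"rot":[0,0,0],"jaw":0.05},{"translation":[0,-0.02,-0.035],"rot":[0,0,0],"jaw":0.05},{"translation":[0,-0.03,-0.03],"rot":[0,0,0],"jaw":0.05},{"translation":[0,-0.035,-0.03],"rot":[0,0,0],"jaw":0.05},{"translation":[0,-0.03,-0.02],"rot":[0,0,0],"jaw":0.05},{"translation":[0,0,0],"rot":[0,0,0],"jaw":0.05},{"translation":[0,0,0],"rot":[0,0,0],"jaw":0.05}]' && python3 lk.py m; python3 - <<'E'
from h import *
im=optics.get_image('top'); cv2.imwrite('pics/top_end.png',im[:,:,::-1])
for n in ('pointer','spanner','lever_grip','sample_can','flats'): print('top',n,[(d['score'],np.round(d['location'],1)) for d in optics.pinpoint('top',n)[:1]])
im=optics.get_image('side'); cv2.imwrite('pics/side_end.png',im[:,:,::-1])
for n in ('pointer','spanner','lever_grip','sample_can','reagent_jar'): print('side',n,[(d['score'],np.round(d['location'],1)) for d in optics.pinpoint('side',n)[:1]])
E
```

```text
clock: 25.92
position: [0.3412, -0.0549, 0.3602]
ee_rot: [2.014, 2.168, 0.182]
force: [0.6, -0.4, 0.3]
width: 0.545
joints [ 0.24 -0.26 -0.2   2.07 -0.03  1.11  0.13] F [ 0.6 -0.4  0.3] w 50.0
tcp deck mm [-96.8  84.8 334.9] ang 138.79436426625995 r 0.12869399366042894
F deck [ 0.7 -0.4 -0.1] tangential(cw) 0.2
toolx ang 101.87600865746316
top pointer [(0.71, array([414.5, 192. ]))]
top spanner [(0.64, array([411. , 201.4]))]
top lever_grip [(0.79, array([366.8, 206.8]))]
top sample_can [(0.8, array([323.5, 232.2]))]
top flats [(0.88, array([410.6, 200.9]))]
side pointer [(0.75, array([336.5, 150.3]))]
side spanner [(0.85, array([342.2, 155.2]))]
side lever_grip []
side sample_can [(0.72, array([369.2, 239.3]))]
side reagent_jar [(0.7, array([285.2, 145.1]))]
```

View pics/top_end.png

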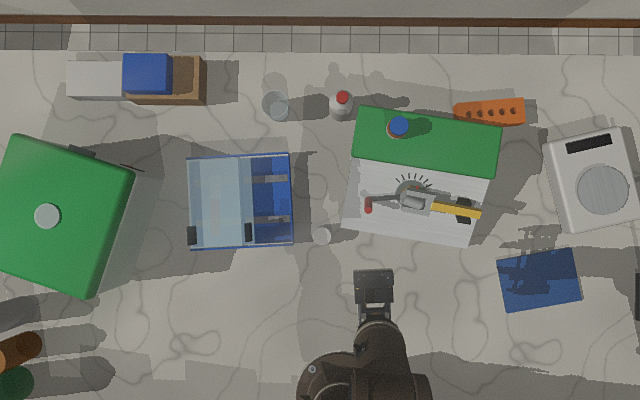

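View pics/side_m.png

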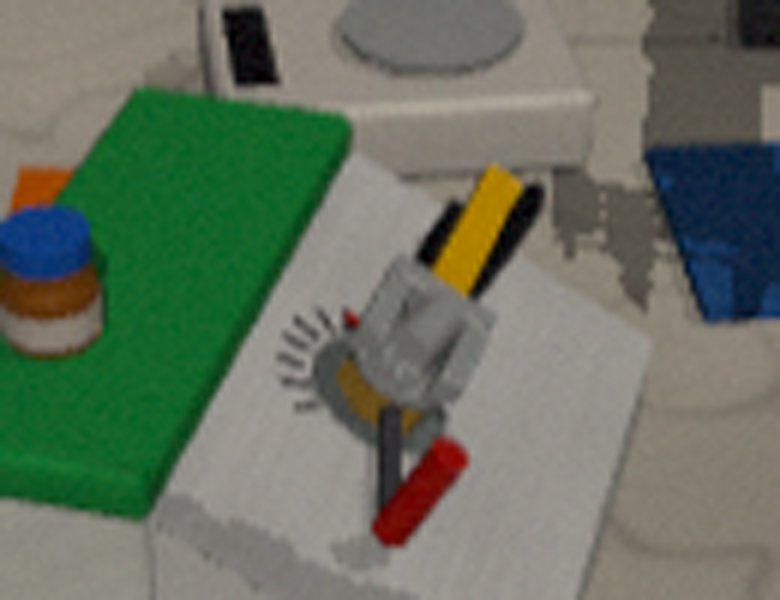

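View pics/top_m.png

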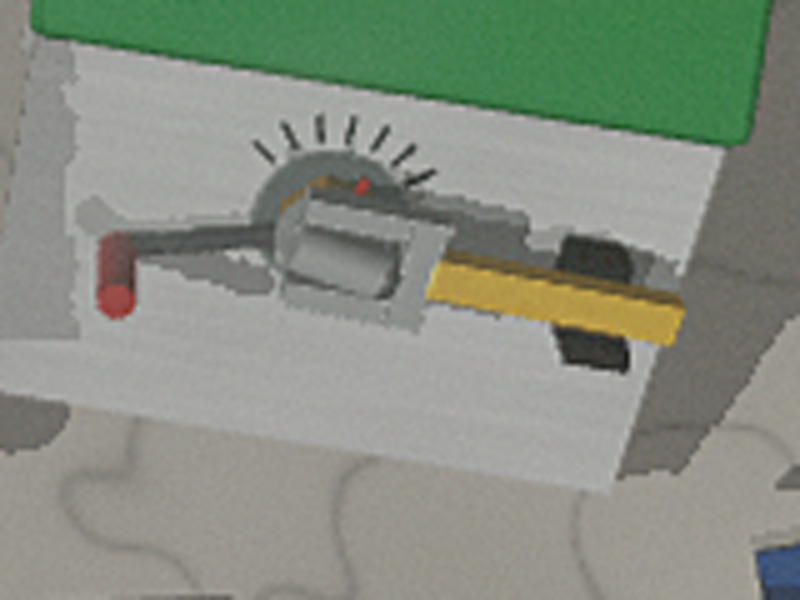

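```bash
python3 - <<'E'
from h import *
q=np.load('p.npy')[:3]
for s,t in (((340,184.7),(368.6,198)),((350,170.8),(368.6,210))):
    X,e=tri(s,t); l=shkR(q).inv().apply(X-shk(q,0,0,0)); print((l*1e3).round(1),np.degrees(np.arctan2(l[1],l[0]))%360,e)
def centroid(f,b,S,o):
    im=cv2.imread(f); x0,y0,x1,y1=b; h=im[y0:y1,x0:x1].astype(int); m=(h[:,:,2]>110)&(h[:,:,2]-h[:,:,1]>70)
    ys,xs=np.nonzero(m); return np.array([o[0]+(x0+xs.mean())/S,o[1]+(y0+ys.mean())/S]),len(xs)
a,_=centroid('pics/top_gr.png',(240,160,300,205),5,(360,150)); b,n=centroid('pics/top_m.png',(330,165,390,205),5,(345,150)); print(a,b,_,n)
A=onz('top',a,.150);
# intersect with collar plane (deck z=.03)
def ondeck(uv,dz):
    i=CI['top']; R=np.asarray(i['R']); o=-R.T@i['t']; d=R.T@np.array([(uv[0]-i['cx'])/i['fx'],(uv[1]-i['cy'])/i['fy'],1]); n=shkR(q).apply([0,0,1]); p0=shk(q,0,0,dz); X=o+d*((p0-o)@n)/(d@n); return shkR(q).inv().apply(X-p0)*1e3
A,B=ondeck(a,.03),ondeck(b,.03); print(A.round(1),B.round(1),'moved mm',np.linalg.norm(A-B), np.degrees(np.arctan2(A[1],A[0])-np.arctan2(B[1],B[0])))
E
```

```text
[-30.5 104.6   5. ] 106.25045902879693 0.7443038239077748
[-30.5 104.8  68.5] 106.2061333497323 0.23003791484402436
[414.03235294 186.52647059] [417.34022989 187.22298851] 68 87
[36.3  1.6  0. ] [35.8 -6.9  0. ] moved mm 8.477689695980535 13.372493546081557
```

```bash
python3 -c "
from cell import arm
print(arm.sign_off()); print(arm.observe()['clock'])"
```

```text
the job is handed in; nothing more can be done
None
the job is handed in; nothing more can be done
```

The job is done and handed in at about 26 s of the 58 s allowed; `sign_off()` reports no verdict.

**What I did**
- **Pane:** I slid the lower pane about 103 mm, until it met its stop with 13.7 N.
- **Spanner:** I lifted it out by the handle, lowered the fork over the flats until it pressed on the collar along the deck normal, and let go. The handle lies on the black rest.
- **Locknut:** I swung the lever clockwise about 81° until it would go no further. Force at the knob rose to 12.6 N with almost no more movement, against about 4 N to turn it. I then backed off and moved the arm clear.

**Last checks, from the final pictures**
- The pane was open, the fork sat over the tongue with the handle on the rest, and the jars looked unmoved.
- I didn't check the scraper separately; it lay under the panes and nothing touched it.
- **Spindle:** it turned about 13° through the slack between fork and flats early in the swing, then stayed put. That is about 7 mm at the mark's 30 mm radius. The direct reading from the picture gave 8.5 mm, because it put the mark at about 36 mm radius. Both are under the 12 mm limit.
- **Locknut angle:** the pictures put it at about 1.26 rad, give or take 0.05, so I rely on the force rise as the better sign that it reached the 1.3 rad stop.
- **Network readings:** the can's detected position differed by 2–4 pixels from the first one, which I took as detector noise. The lever was not detected in the last side picture, so I measured its knob by eye.

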